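Move dried sample tins from the drying cabinet to the desiccator

ROBOT

A 6-joint arm with a two-finger parallel gripper is mounted at the origin on the work surface. World frame = base frame: x ahead of the robot, y to its left, z up, the work surface at z = 0. Lengths are in m, angles in rad, forces in N, time in s.
With the tool pointing down it reaches from about 0.15 to 0.775 m from the base axis. Payload 6.1 kg.
Tool frame: the origin (TCP) lies midway between the tips of the shut fingers; the grasp point (between the pads) lies 19 mm behind it (arm.tcp_to_grasp is the distance from the TCP to the grasp point, in m); x points along the fingers, z is the direction in which the jaws open and shut, and the axes are right-handed (so a half turn about x gives the same grasp; the last joint's range is limited). The gripper opens to 85 mm and grips with 20 to 120 N. Pads are 22 mm wide; open, the fingers measure 114 mm over their backs; the gripper's body (76 mm by 85 mm) begins 54 mm behind the grasp point. The pads swing forward as they close: fully open they stand 13 mm farther back than shut.
Start: joints at [1.119, 0.126, -0.04, 1.405, 0, 1.571], TCP at [0.229, 0.472, 0.231] pointing down, gripper open.
Joint ranges: [-2.72, 2.72], [-0.95, 1.95], [-1.27, 1.35], [-1.78, 2.02], [-1.46, 1.47], [-3.14, 3.14]. Speed limits (rad/s): [2.39, 2.39, 3.01, 3.14, 3.14, 3.14].

INTERFACE

Orientations are given as [roll, pitch, yaw] about the fixed x, y, z axes, in that order (R = Rz(yaw) Ry(pitch) Rx(roll)).
In Python, from rig import arm gives the robot as it stands.
- The arm moves only by the tool apply_moves, never from a script. Its argument "commands" is a list of rows, each a list of 2 entries, a list of its own where there are three numbers: the shift along the tool's x, y, z in cm, then the turn about the tool's x in rad. In form: [[[dx, dy, dz], yaw], ...]. A call has 1 to 10 rows; each row shifts and turns the pose as measured when the row begins, along the tool's axes as they then stand; what a row does not reach is not made up. A row lasts 1/8 s, in which the tool goes at most 62.5 mm and 10.7 degrees, less where a joint would pass 70% of its speed; a pose out of reach is approached as far as the arm can. A call with a gripper value outside its range is refused whole. "hand" is the finger opening in cm, from 0 to 8.54, set as the call begins (left out, the last holds). The fingers move at their own pace and stop on an object; the grip force is fixed at half the most. Time passes only in rows, so rows that do not move let the fingers close. It gives the time, the measured TCP pose, the force and the opening at its end, in the units of the state.
- arm.observe(): the state, without advancing time (a new reading comes with each control period).
- arm.camera(name): name is "scene" or "top"; returns (picture, depth): 480x640x3 uint8, red, green, blue; 480x640 float32, m along the optical axis (not along the pixel's ray), 0 where there is no reading.
- arm.camera_params(name): a dict with "K" (3x3 intrinsics, pixels), "R" (3x3) and "t" (3): a world point X has camera coordinates R X + t. Camera axes: x right, y down, z forward; pixel columns grow to the right and rows downward; lengths in m; the calibration is good to about 2 mm. A picture is of the moment at which its call begins. camera_params takes no time and is no camera call.
- arm.hand_in(): hands the job in, once; it reports no verdict.
The state is a dict: "clock": time; "qpos": joint angles; "qd": joint speeds; "effort": joint torques, N m; "tool_pos": TCP position; "eef_rot": TCP orientation; "force": force on the tool from outside, world axes, zero at the start; "torque": the same for the moment, N m; "opening": finger opening in m.
Only numpy, scipy, OpenCV 4.12 (cv2) and the standard library are available. Lean on these libraries where they do the work, as an engineer would, in place of code of your own. Each camera call takes 0.05 s, during which the arm holds its last target. There are 200 camera calls.

TASK

Lift the lid off the desiccator by its knob and lay it flat in the middle of the green mat; only then pull the drying cabinet's door all the way down, and stand every tin from the cabinet upright on the plate inside the desiccator. When all the tins are in, push the cabinet door fully shut and seat the lid flat back on the desiccator, in either order. Set things down gently, never dropping them, and do not disturb the other glassware and jars.

Things in the scene. Friction and masses are not known exactly. Their poses are not given: they have to be found in the camera images.
- cabinet: white bench-top drying cabinet, fixed, 400 mm wide, 210 mm deep, 187 mm high, sloping front. Origin at table height below the middle of the door's hinge line; x axis points into the cabinet (away from the robot), y along its width, z up. Side walls 8 mm thick, inner faces at y = -192 and 192 mm, follow the door's slope. The front lip under the hinge is 80 mm high, x = 0 to 10 mm
- rack (a point): centre of the aluminium rack on the cabinet's inner floor, 43 mm behind the hinge line, 40 mm above the table. Four square open bays side by side, centred at -99, -33, 33 and 99 mm along the cabinet's y; each 50 mm wide (y) and 65 mm deep (x) with edges 9 mm high. The tins stand in bays on the floor. With the door down the bays are open from straight above
- roof_edge (a point): middle of the front edge of the cabinet's roof, on its top face: 112 mm behind the hinge line and 186 mm above the table; the roof covers everything behind it
- door (a joint): angle of the cabinet's bottom-hinged clear front door: 0 = shut (leaning 45 degrees back into the cabinet), grows as it is pulled out and down towards the robot, 1.7 = fully down on its stop (then about 38 degrees above level). Stiff hinge: it stays where it is left; about 5 N at the handle moves it. It may start slightly ajar
- door_hinge (a point): middle of the door's hinge line, 80 mm above the table, which runs along the cabinet's y axis. The door panel is 396 mm wide, 150 mm from hinge to free edge, 12 mm thick
- door_handle (a point): middle of the round blue bar of the door's loop handle: 12 mm thick, 120 mm long, parallel to the hinge, 45 mm clear of the door's free edge. Door shut: 88 mm behind and 146 mm above the hinge line; on opening it swings on a circle of 170 mm radius about the hinge. It can be pinched from straight above, one finger in front of and one behind the bar, through the whole swing
- desiccator: round translucent blue bowl (heavy, fixed), 194 mm across outside, rim 110 mm above the table, wall 7 mm, straight-sided above the plate. Origin on the table at its centre, z up
- plate (a point): centre of the top of the white plate inside the desiccator, 50 mm above the table; the plate is about 170 mm across and the tins are to stand on it
- lid: loose round blue lid of the desiccator, 200 mm across, about 0.4 kg, with a black knob in the middle. A plug under it, 162 mm across (tapering to 148) and 8 mm deep, drops into the bowl with about 6 mm play to each side. Origin at the centre of the plug's underside, z up: seated on the bowl the origin is 102 mm above the table, lying on the mat 4 mm
- lid_knob (a point): middle of the lid's black knob: an upright cylinder 32 mm across and 30 mm tall, on the lid's axis, 70 mm above the lid's origin; the low dome below it reaches 41 mm above that origin
- mat: green flat square mat, 220 x 220 mm, 4 mm thick, fixed to the table; origin at the centre of its underside
- tin1: squat closed aluminium sample tin with an orange lid, 34 mm across, 46 mm tall, about 60 g; origin at the centre of its underside, z up its axis. Present in some runs only (2 to 4 tins in all)
- tin2: squat closed aluminium sample tin with an orange lid, 34 mm across, 46 mm tall, about 60 g; origin at the centre of its underside, z up its axis. Present in some runs only (2 to 4 tins in all)
- tin3: squat closed aluminium sample tin with an orange lid, 34 mm across, 46 mm tall, about 60 g; origin at the centre of its underside, z up its axis. Present in some runs only (2 to 4 tins in all)
- tin4: squat closed aluminium sample tin with an orange lid, 34 mm across, 46 mm tall, about 60 g; origin at the centre of its underside, z up its axis. Present in some runs only (2 to 4 tins in all)
- amber_jar: amber jar with black cap, 64 mm across, 110 mm tall, leave alone; origin at the centre of its underside
- amber_bottle: amber bottle with black cap, 54 mm across, 130 mm tall, leave alone; origin at the centre of its underside
- white_jar: white jar with red cap, 60 mm across, 90 mm tall, leave alone; origin at the centre of its underside
- beaker: glass beaker, 66 mm across, 85 mm tall, leave alone; origin at the centre of its underside
- flask: conical glass flask, 68 mm across, 100 mm tall, leave alone; origin at the centre of its underside
- stopper_flask: small volumetric flask with blue stopper, 64 mm across, 119 mm tall, leave alone; origin at the centre of its underside
- dish: low white dish, 80 mm across, 18 mm tall, leave alone; origin at the centre of its underside
There are look-alikes about, which are no part of the job. Leave any turquoise look-alike of the lid alone.

How it is judged:
On the way, in this order (a step that is already met when the one before it is completed fails the run):
1. the lid lies flat on the green mat, let go, with the cabinet door not yet pulled down (horizontal distance between lid and mat below 0.05 m and height (world z) of lid below 0.01 m and angle between lid's own z axis and vertical below 0.06 rad and contact force between the fingers and lid below 0.2 N and linear speed of lid below 0.03 m/s and value of joint door below 0.4 rad), for 0.2 s.
2. the cabinet door is all the way down (value of joint door above 1.58 rad), for 0.2 s.
3. every tin stands upright on the plate in the desiccator, let go, the lid off and the door still down (horizontal distance between each of tin1, tin2, tin3, tin4 and desiccator below 0.078 m and z of tin1 in the frame of desiccator between 0.044 and 0.056 m and angle between each of tin1, tin2, tin3, tin4's own z axis and vertical below 0.12 rad and contact force between the fingers and tin1 below 0.2 N and linear speed of each of tin1, tin2, tin3, tin4 below 0.05 m/s and z of tin2 in the frame of desiccator between 0.044 and 0.056 m and contact force between the fingers and tin2 below 0.2 N and z of tin3 in the frame of desiccator between 0.044 and 0.056 m and contact force between the fingers and tin3 below 0.2 N and z of tin4 in the frame of desiccator between 0.044 and 0.056 m and contact force between the fingers and tin4 below 0.2 N and value of joint door above 1.2 rad and horizontal distance between lid and desiccator above 0.1 m), for 0.2 s.
At the end, for the whole second after the job is handed in: every tin stands upright (within 7 degrees) on the plate inside the desiccator, the lid is seated flat on the desiccator (level, within about 3 mm of flush and 16 mm of centre), the cabinet door is shut (within 0.06 rad), everything let go and at rest (horizontal distance between each of tin1, tin2, tin3, tin4 and desiccator below 0.078 m and z of tin1 in the frame of desiccator between 0.044 and 0.056 m and angle between each of tin1, tin2, tin3, tin4's own z axis and vertical below 0.12 rad and contact force between the fingers and tin1 below 0.2 N and linear speed of each of tin1, tin2, tin3, tin4 below 0.05 m/s and z of tin2 in the frame of desiccator between 0.044 and 0.056 m and contact force between the fingers and tin2 below 0.2 N and z of tin3 in the frame of desiccator between 0.044 and 0.056 m and contact force between the fingers and tin3 below 0.2 N and z of tin4 in the frame of desiccator between 0.044 and 0.056 m and contact force between the fingers and tin4 below 0.2 N and horizontal distance between lid and desiccator below 0.016 m and z of lid in the frame of desiccator between 0.097 and 0.105 m and angle between lid's own z axis and vertical below 0.04 rad and linear speed of lid below 0.03 m/s and contact force between the fingers and lid below 0.2 N and value of joint door below 0.06 rad); the robot touches nothing.
It fails at once if a bystander is moved more than 3 cm or tipped over (distance of any of amber_jar, amber_bottle, white_jar, beaker, flask, stopper_flask, dish from where it was at the start of the episode above 0.03 m or angle between any of amber_jar, amber_bottle, white_jar, beaker, flask, stopper_flask, dish's own z axis and vertical above 0.5 rad).
It fails at once if the lid or a tin is dropped: it falls freely from more than about 7 cm ((linear speed of lid above 1.2 m/s and contact force between the fingers and lid below 0.1 N) or (linear speed of tin1 above 1.2 m/s and contact force between the fingers and tin1 below 0.1 N) or (linear speed of tin2 above 1.2 m/s and contact force between the fingers and tin2 below 0.1 N) or (linear speed of tin3 above 1.2 m/s and contact force between the fingers and tin3 below 0.1 N) or (linear speed of tin4 above 1.2 m/s and contact force between the fingers and tin4 below 0.1 N)).
Of tin1, tin2, tin3, tin4 only 2 to 4 are there at a start; the rules pass over those that are not, and their reading is None.
At some moment in a run one of lid may be knocked a few centimetres aside while the robot is not near it.
It also fails if it takes over 210 s, if anything falls off the work surface, if the arm or the gripper's body presses on something with over 40 N, if the wrist force passes 120 N, or if a joint passes its speed limit or range.

## Working session

There is one attempt and no reset: what is moved stays moved. The work goes in short steps, Python scripts to look and compute and a tool call to move; the robot and the scene stay as the last step left them, time stands still between calls to the robot, and variables do not carry over. Pictures are saved under pics/ and viewed, about 12 in all and at most 16, crops included, and the job is handed in when it is done.

Besides the shell and the picture viewer there is one more tool, called after "Call:" by a JSON object that holds its "name" and its "arguments". apply_moves: Moves the arm, as the interface text tells. Its arguments: {"type":"object","properties":{"commands":{"type":"array","items":{"type":"array"}},"hand":{"type":"number"}},"required":["commands"]}

```bash
mkdir -p pics; ls; python3 - <<'E'
from rig import arm
import cv2,numpy as np
print(arm.observe())
for n in("scene","top"):
    p,d=arm.camera(n); np.save(f"pics/{n}0_d.npy",d); cv2.imwrite(f"pics/{n}0.png",p[:,:,::-1]); print(n,arm.camera_params(n))
E
```

```text
pics
{'clock': 0.0, 'qpos': array([ 1.11898080e+00,  1.26367202e-01, -4.05750246e-02,  1.40539420e+00,
        6.27803966e-06,  1.57077923e+00]), 'qd': array([ 3.31709271e-04, -8.77795413e-04,  1.25587651e-04, -6.90636728e-06,
        1.15598101e-03, -1.42814079e-03]), 'effort': array([ 1.31646425e-04, -4.35910714e+01,  3.52925205e+01,  1.73411099e-02,
        9.55691939e-05, -9.89166615e-07]), 'tool_pos': array([0.22904189, 0.47196732, 0.23055028]), 'eef_rot': array([ 3.13749919,  1.56925622, -2.02668823]), 'force': array([ 0.08335504,  0.0636843 , -0.03434169]), 'torque': array([-0.02222573,  0.01113426, -0.06334385]), 'opening': 0.08534465454976789}
scene {'K': array([[615.67724218,   0.        , 307.30493321],
       [  0.        , 615.67724218, 238.26201801],
       [  0.        ,   0.        ,   1.        ]]), 'R': array([[-0.26372382,  0.96442985, -0.01802274],
       [ 0.62390551,  0.15629809, -0.76571066],
       [-0.7356573 , -0.21318062, -0.64293263]]), 't': array([ 0.2102014 , -0.16309174,  1.79976086])}
top {'K': array([[435.68894253,   0.        , 325.86256678],
       [  0.        , 435.68894253, 242.3228208 ],
       [  0.        ,   0.        ,   1.        ]]), 'R': array([[ 1.17904197e-02, -9.99930081e-01,  9.04723347e-04],
       [-9.91946057e-01, -1.18103800e-02, -1.26109218e-01],
       [ 1.26111086e-01,  5.89443853e-04, -9.92015951e-01]]), 't': array([-0.07393324,  0.48354542,  1.23229955])}
```

View pics/scene0.png

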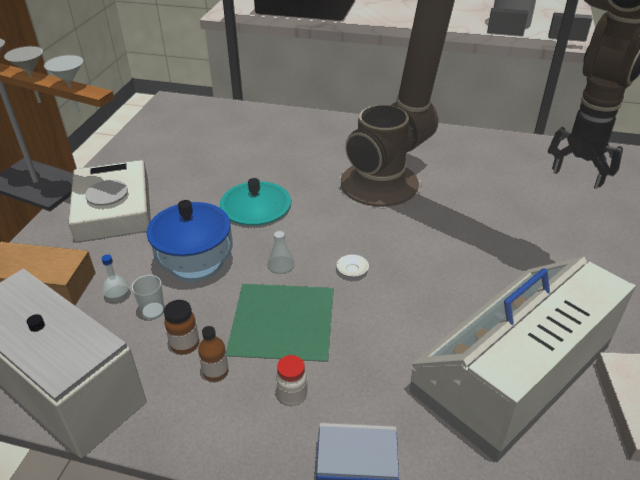

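View pics/top0.png

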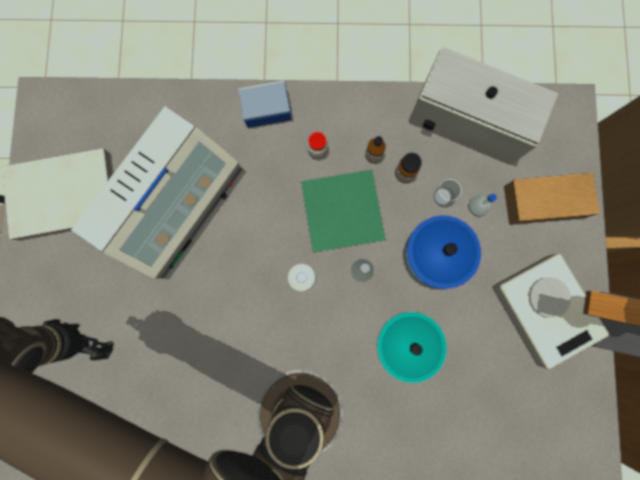

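Blue lid on its bowl: top (444,251), scene (189,228). The turquoise lid at top (412,347), scene (255,200) is a look-alike. The mat is at top (343,211). The cabinet is at top (160,190), with orange tins near (162,240), (189,199) and (204,183). Measuring now.

```bash
cat > h.py <<'E'
import numpy as np,cv2
from rig import arm
def ray(n,u,v,z):
    c=arm.camera_params(n);R=c["R"];o=-R.T@c["t"]
    d=R.T@np.linalg.inv(c["K"])@np.array([u,v,1.]);return o+d*(z-o[2])/d[2]
def proj(n,X):
    c=arm.camera_params(n);x=c["K"]@(c["R"]@np.asarray(X,float)+c["t"]);return x[:2]/x[2]
def cloud(n,d):
    c=arm.camera_params(n);h,w=d.shape;u,v=np.meshgrid(np.arange(w),np.arange(h))
    P=np.stack([u,v,np.ones_like(u)],-1)@np.linalg.inv(c["K"]).T*d[...,None]
    return (P-c["t"])@c["R"]
def hsv(p): return cv2.cvtColor(p,cv2.COLOR_RGB2HSV)
def big(m):
    k,l,s,c=cv2.connectedComponentsWithStats(m.astype(np.uint8));i=1+np.argmax(s[1:,4]);return l==i
def blobs(m,a):
    k,l,s,c=cv2.connectedComponentsWithStats(m.astype(np.uint8));return [(l==i,c[i],s[i]) for i in range(1,k) if s[i,4]>=a]
E
python3 - <<'E'
from h import *
for n in("top","scene"):
    p=cv2.imread(f"pics/{n}0.png")[:,:,::-1].copy();d=np.load(f"pics/{n}0_d.npy");H=hsv(p);C=cloud(n,d)
    h,s,v=H[...,0],H[...,1],H[...,2]
    for m,c,st in blobs((h>108)&(h<125)&(s>150)&(v>60),30):
        q=C[m&(d>0)];print(n,"blue",c.round(),st,np.median(q,0).round(3),q.min(0).round(3),q.max(0).round(3))
        # ellipse of hull
    m=big((h>60)&(h<85)&(s>80)); q=cv2.minAreaRect(np.argwhere(m)[:,::-1].astype(np.float32))
    print(n,"mat",ray(n,*q[0],.004).round(3), [ray(n,*b,.004)[:2].round(3).tolist() for b in cv2.boxPoints(q)])
    for m,c,st in blobs((h<18)&(s>70)&(v>80),8): 
        X=np.median(C[m&(d>0)],0); 
        print(n,"or",c.round(1),st[4],X.round(3))
    for m,c,st in blobs((v<45)&(C[...,2]>.14)&(C[...,2]<.2),15): print(n,"dark",c.round(1),st,np.median(C[m],0).round(3))
p=cv2.imread("pics/top0.png")[90:290,60:260]; q=cv2.imread("pics/top0.png")[200:400,350:550]
cv2.imwrite("pics/crop1.png",cv2.resize(np.hstack([p,q]),None,fx=2,fy=2,interpolation=3))
# roof top points
d=np.load("pics/top0_d.npy");C=cloud("top",d);m=(abs(C[...,2]-.186)<.006);m[:, 260:]=0;m=big(m)
r=cv2.minAreaRect(C[m][:,:2].astype(np.float32));print("roof",r,cv2.boxPoints(r).round(3).tolist())
E
```

```text
top mat [ 0.585 -0.117  0.004] [[0.671, 0.01], [0.712, -0.206], [0.499, -0.242], [0.46, -0.03]]
top or [316.9 140.4] 312 [ 0.77 -0.04  0.09]
top or [375.5 147.9] 171 [ 0.746 -0.203  0.091]
top or [405.7 170.9] 56 [ 0.68  -0.289  0.084]
top or [555.9 196.4] 3332 [ 0.618 -0.72   0.075]
top or [230.3 183.8] 12 [0.658 0.217 0.025]
top or [621.4 242. ] 386 [ 0.556 -1.229 -0.417]
top or [613.8 307.2] 1359 [ 0.313 -0.67   0.371]
top or [293.3 376.4] 21 [0.104 0.02  0.011]
top or [ 51.3 450.3] 5309 [0.133 0.269 0.723]
top or [332.4 424.5] 186 [-0.028 -0.094  0.012]
top or [265.2 417.8] 148 [-0.007  0.096  0.013]
top or [144.7 477.6] 32 [0.104 0.15  0.717]
top dark [491.2  92.4] [487  88   9   9  38] [ 0.866 -0.497  0.199]
top dark [449.5 248.9] [444 244  12  10  83] [ 0.451 -0.381  0.187]
top dark [312.6 395.3] [294 385  38  22 308] [ 0.087 -0.04   0.174]
top dark [286.8 399.2] [274 387  25  28 168] [0.082 0.023 0.178]
top dark [261.4 451.4] [254 440  16  22 144] [-0.043  0.08   0.184]
top dark [299.7 471.9] [292 469  14   6  57] [-0.086 -0.013  0.188]
scene blue [188. 230.] [ 147  202   83 
[... 780 characters left out ...]
 0.773 -0.2    0.088]
scene or [290.5 367.7] 602 [ 0.776 -0.038  0.087]
scene dark [298.5  14.9] [256  10  87  10 190] [-0.728 -0.448  0.195]
scene dark [233.5  24.3] [233  20   2  10  15] [-0.618 -0.666  0.183]
scene dark [413.3 128.7] [409 118   8  22  62] [-0.034  0.081  0.167]
scene dark [185.3 211.7] [179 205  13  15 127] [ 0.466 -0.38   0.171]
scene dark [ 35.3 322.9] [ 27 315  17  16 187] [ 0.876 -0.495  0.196]
roof ((0.6214731335639954, 0.4210125207901001), (0.1290040910243988, 0.3997787833213806), 56.78065490722656) [[0.4189999997615814, 0.47699999809265137], [0.753000020980835, 0.257999986410141], [0.8240000009536743, 0.36500000953674316], [0.49000000953674316, 0.5839999914169312]]
```

View pics/crop1.png

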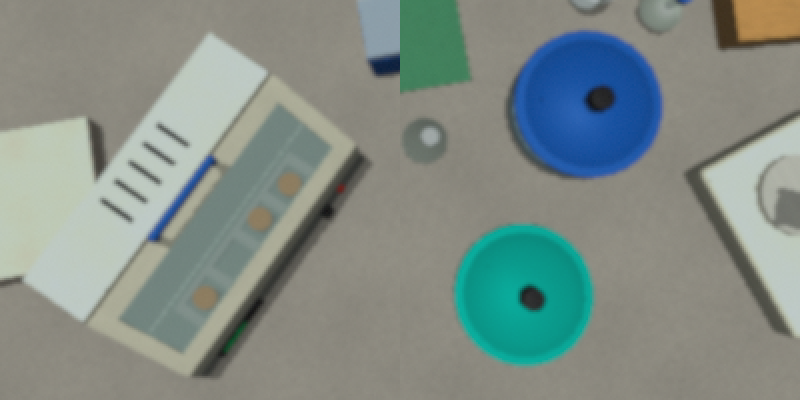

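The crop shows three tins with the bay at y=+33 apparently empty, and the blue lid on the translucent bowl. The separate turquoise one is the look-alike. Next I refine the cabinet pose and write a planner.

```bash
cat >> h.py <<'E'
from scipy.spatial.transform import Rotation as Ro
def go(x,y,z,jaw=None):
    "print tool-frame shift (cm) and turn to reach TCP x,y,z with jaw axis at angle jaw (deg, mod 180)"
    s=arm.observe();R=Ro.from_euler('xyz',s["eef_rot"]).as_matrix();p=s["tool_pos"];t=0
    if jaw is not None:
        zz=R[:,2];a=np.degrees(np.arctan2(zz[1],zz[0]));dl=(jaw-a+90)%180-90
        t=-np.radians(dl) # tool x is down
        R=R@Ro.from_rotvec([t,0,0]).as_matrix()
    D=np.array([x,y,z])-p
    print("pos",p.round(4),"turn",round(t,3),"down/y/z cm",(R.T@D*100).round(2),"horizontal-only",(R.T@np.r_[D[:2],0]*100).round(2),"dz",round(D[2]*100,2),"q6",s["qpos"][5].round(2),"axes y",R[:,1].round(2),"z",R[:,2].round(2),"op",s["opening"].round(4),"F",s["force"].round(1),"t",round(s["clock"],2))
E
python3 - <<'E'
from h import *
for c in((194,127.5),(102.5,251)): print("roof front",ray("top",*c,.186).round(4))
for c in((204,181),(190,199.5),(162,238.5)): print("tin",ray("top",*c,.086).round(4))
print("knob top",ray("top",449.5,248.9,.187).round(4))
p=cv2.imread("pics/top0.png")[:,:,::-1].copy();H=hsv(p);d=np.load("pics/top0_d.npy");C=cloud("top",d)
m=(H[...,0]>100)&(H[...,0]<125)&(H[...,1]>120)&(C[...,2]>.09)
for b,c,st in blobs(m,30):
    k=np.vstack(cv2.findContours(b.astype(np.uint8),0,2)[0])
    print(c.round(1),st[4],cv2.minEnclosingCircle(k)); (u,v),_=cv2.minEnclosingCircle(k); print(ray("top",u,v,.12).round(4),np.median(C[b],0).round(3))
go(.456,-.380,.26)
E
```

```text
roof front [0.7645 0.2816 0.186 ]
roof front [0.4358 0.4969 0.186 ]
tin [0.6476 0.2775 0.086 ]
tin [0.5939 0.3143 0.086 ]
tin [0.4826 0.3862 0.086 ]
knob top [ 0.4514 -0.3816  0.187 ]
[150.2 188.9] 161 ((150.0, 188.5), 25.401870727539062)
[0.6156 0.4143 0.12  ] [0.586 0.366 0.233]
[491.8 197.3] 45 ((491.8529357910156, 197.3235321044922), 3.9119811058044434)
[ 0.6022 -0.5197  0.12  ] [ 0.603 -0.52   0.12 ]
[443.3 251.9] 4125 ((443.1961975097656, 251.97848510742188), 37.293243408203125)
[ 0.4506 -0.3836  0.12  ] [ 0.448 -0.377  0.13 ]Traceback (most recent call last):
  File "<stdin>", line 10, in <module>
  File "h.py", line 26, in go
    print("pos",p.round(4),"turn",round(t,3),"down/y/z cm",(R.T@D*100).round(2),"horizontal-only",(R.T@np.r_[D[:2],0]*100).round(2),"dz",round(D[2]*100,2),"q6",s["qpos"][5].round(2),"axes y",R[:,1].round(2),"z",R[:,2].round(2),"op",s["opening"].round(4),"F",s["force"].round(1),"t",round(s["clock"],2))
                                                                                                                                                                                                                                        ^^^^^^^^^^^^^^^^^^
AttributeError: 'float' object has no attribute 'round'
```

```bash
sed -i 's/s\["opening"\].round(4)/round(float(s["opening"]),4)/; s/s\["qpos"\]\[5\].round(2)/round(float(s["qpos"][5]),2)/' h.py; python3 -c "
from h import *
go(.452,-.382,.26)"
```

```text
pos [0.229  0.472  0.2306] turn 0 down/y/z cm [ -2.84 -57.34 -67.1 ] horizontal-only [  0.1  -57.34 -67.1 ] dz 2.94 q6 1.57 axes y [-0.9   0.44  0.  ] z [ 0.44  0.9  -0.  ] op 0.0855 F [0.5 0.1 0.3] t 0.1
```

Call:
{"name": "apply_moves", "arguments": {"commands": [[[-4,0,0],0],[[-1,-3.8,-4.5],0],[[0,-3.8,-4.5],0],[[0,-3.8,-4.5],0],[[0,-3.8,-4.5],0],[[0,-3.8,-4.5],0],[[0,-3.8,-4.5],0],[[0,-3.8,-4.5],0],[[0,-3.8,-4.5],0],[[0,-3.8,-4.5],0]], "hand": 8.5}}

```text
clock: 1.35
tool_pos: [0.3626, -0.0535, 0.2808]
eef_rot: [-2.793, 1.564, -1.663]
force: [1.4, 0.9, 0.4]
opening: 0.0848
```

```bash
python3 -c "
from h import *
go(.452,-.382,.26)"
```

```text
pos [ 0.3626 -0.0535  0.2808] turn 0 down/y/z cm [  2.31 -22.11 -25.87] horizontal-only [  0.23 -22.12 -25.88] dz -2.08 q6 0.3 axes y [-0.9   0.43 -0.  ] z [ 0.43  0.9  -0.01] op 0.0848 F [1.4 0.9 0.4] t 1.35
```

Call:
{"name": "apply_moves", "arguments": {"commands": [[[0,-3.8,-4.5],0],[[0,-3.8,-4.5],0],[[0,-3.8,-4.5],0],[[0,-3.8,-4.5],0],[[0.5,-3.8,-4.5],0],[[0.5,-2.0,-2.4],0],[[0.5,0,0],0]]}}

```text
clock: 2.22
tool_pos: [0.4452, -0.3839, 0.2637]
eef_rot: [2.961, 1.566, -2.201]
force: [0.5, 1.0, -0.4]
opening: 0.0851
```

```bash
python3 -c "
from h import *
go(.452,-.382,.26)"
```

```text
pos [ 0.4452 -0.3839  0.2637] turn 0 down/y/z cm [ 0.36 -0.53  0.46] horizontal-only [-0.   -0.53  0.46] dz -0.37 q6 -0.26 axes y [-0.9   0.43  0.  ] z [ 0.43  0.9  -0.  ] op 0.0851 F [ 0.5  1.  -0.4] t 2.23
```

Centre, then descend to z≈0.153 (11 cm).

Call:
{"name": "apply_moves", "arguments": {"commands": [[[1,-0.5,0.4],0],[[2.5,0,0],0],[[2.5,0,0],0],[[2.5,0,0],0],[[1.6,0,0],0],[[0,0,0],0]]}}

```text
clock: 2.98
tool_pos: [0.4519, -0.3752, 0.1586]
eef_rot: [2.584, 1.568, -2.571]
force: [0.1, -0.8, 0.3]
opening: 0.0851
```

```bash
python3 - <<'E'
from h import *
go(.452,-.382,.153)
p,d=arm.camera("scene");t,_=arm.camera("top")
cv2.imwrite("pics/a.png",cv2.resize(np.hstack([p[160:300,110:270],t[180:320,370:530]]),None,fx=2.5,fy=2.5)[:,:,::-1])
E
```

```text
pos [ 0.4519 -0.3752  0.1586] turn 0 down/y/z cm [ 0.56 -0.3  -0.61] horizontal-only [ 0.   -0.3  -0.61] dz -0.56 q6 -0.25 axes y [-0.9   0.43  0.  ] z [ 0.43  0.9  -0.  ] op 0.0851 F [ 0.1 -0.8  0.3] t 2.98
```

View pics/a.png

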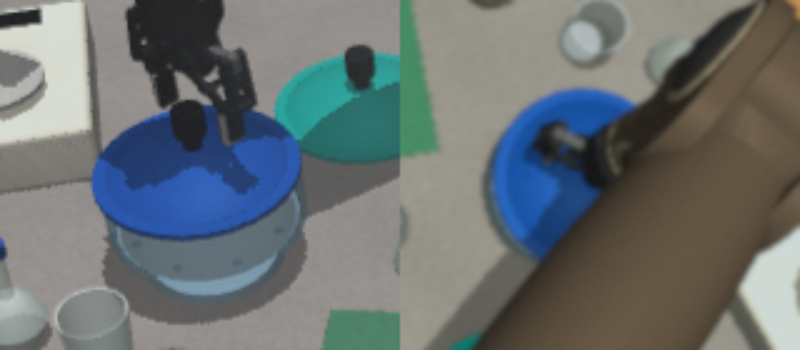

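```bash
python3 - <<'E'
from h import *
print("knob proj now in scene",proj("scene",[.452,-.382,.172]),"tcp",proj("scene",arm.observe()["tool_pos"]))
for n in("scene","top"):
    p=cv2.imread(f"pics/{n}0.png")
    u,v=proj(n,[.452,-.382,.172]).round().astype(int);w=p[v-12:v+13,u-12:u+13].max(2)<75
    c=np.argwhere(w).mean(0)+[v-12,u-12];print(n,c[::-1],"pred",u,v,"x at .172",ray(n,c[1],c[0],.172).round(4))
c=arm.camera_params("top");print("top cam",-c["R"].T@c["t"])
E
```

```text
knob proj now in scene [187.21127622 207.22563494] tcp [190.14160416 211.7138445 ]
scene [185.05022831 209.17808219] pred 187 207 x at .172 [ 0.4602 -0.3838  0.172 ]
top [449.60169492 248.94915254] pred 448 249 x at .172 [ 0.4531 -0.3861  0.172 ]
top cam [ 0.32511604 -0.06894359  1.28350723]
```

Call:
{"name": "apply_moves", "arguments": {"commands": [[[0.3,-0.6,-0.7],0],[[0.3,0,0],0],[[0,0,0],0]]}}

```text
clock: 3.45
tool_pos: [0.4562, -0.3867, 0.1563]
eef_rot: [-2.329, 1.564, -1.201]
force: [0.6, -0.8, -0.3]
opening: 0.0851
```

```bash
python3 -c "
from h import *
go(.454,-.384,.153)"
```

```text
pos [ 0.4562 -0.3867  0.1563] turn 0 down/y/z cm [0.33 0.32 0.15] horizontal-only [-0.    0.32  0.15] dz -0.33 q6 -0.26 axes y [-0.9   0.43 -0.  ] z [ 0.43  0.9  -0.  ] op 0.0851 F [ 0.6 -0.8 -0.3] t 3.45
```

Call:
{"name": "apply_moves", "arguments": {"commands": [[[0.3,0,0],0],[[0,0,0],0],[[0,0,0],0],[[0,0,0],0],[[0,0,0],0],[[0,0,0],0],[[0,0,0],0],[[0,0,0],0]], "hand": 2}}

```text
clock: 4.45
tool_pos: [0.4562, -0.387, 0.1535]
eef_rot: [-2.313, 1.563, -1.186]
force: [-0.7, 0.2, 0.2]
opening: 0.0306
```

Call:
{"name": "apply_moves", "arguments": {"commands": [[[-1,0,0],0],[[-1,0,0],0],[[-2,0,0],0],[[-2,0,0],0],[[-2,0,0],0],[[0,0,0],0]]}}

```text
clock: 5.2
tool_pos: [0.4554, -0.3857, 0.2366]
eef_rot: [-2.63, 1.566, -1.503]
force: [-0.2, 0.5, -3.1]
opening: 0.0307
```

```bash
python3 - <<'E'
from h import *
go(.586,-.117,.23)
p,d=arm.camera("scene")
cv2.imwrite("pics/b.png",cv2.resize(p[130:370,90:390],None,fx=2,fy=2)[:,:,::-1])
E
```

```text
pos [ 0.4554 -0.3857  0.2366] turn 0 down/y/z cm [ 0.55 -0.26 29.88] horizontal-only [-0.12 -0.26 29.87] dz -0.66 q6 -0.26 axes y [-0.9   0.43 -0.  ] z [ 0.43  0.9  -0.  ] op 0.0307 F [-0.2  0.5 -3.1] t 5.2
```

View pics/b.png

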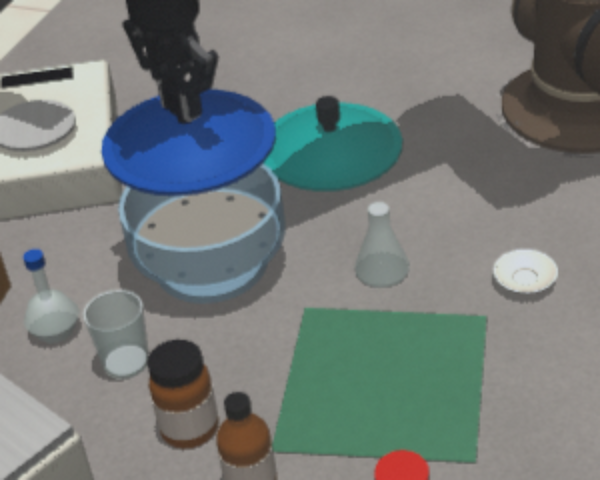

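The lid hangs level from the knob and clear of the bowl. Carrying it to the mat.

Call:
{"name": "apply_moves", "arguments": {"commands": [[[0,0,2],0],[[0,0,4],0],[[0,0,4.5],0],[[0,0,4.5],0],[[0,0,4.5],0],[[0,0,4.5],0],[[0,0,3],0],[[0,0,2],0],[[0,0,0.5],0],[[0,0,0],0]]}}

```text
clock: 6.5
tool_pos: [0.5824, -0.1015, 0.224]
eef_rot: [1.711, 1.555, 2.841]
force: [-0.4, -0.2, -3.4]
opening: 0.0307
```

```bash
python3 -c "
from h import *
go(.586,-.117,.057)"
```

```text
pos [ 0.5824 -0.1015  0.224 ] turn 0 down/y/z cm [16.68 -1.24 -1.21] horizontal-only [-0.01 -0.98 -1.25] dz -16.7 q6 0.27 axes y [-0.9   0.43  0.02] z [ 0.43  0.9  -0.  ] op 0.0307 F [-0.4 -0.2 -3.4] t 6.5
```

Call:
{"name": "apply_moves", "arguments": {"commands": [[[2,-1,-1.2],0],[[3,0,0],0],[[3,0,0],0],[[3,0,0],0],[[2,0,0],0],[[1,0,0],0],[[0,0,0],0]]}}

```text
clock: 7.38
tool_pos: [0.5812, -0.1223, 0.0798]
eef_rot: [1.826, 1.555, 2.948]
force: [-0.4, -1.1, -3.4]
opening: 0.0308
```

```bash
python3 -c "
from h import *
go(.586,-.117,.056)"
```

```text
pos [ 0.5812 -0.1223  0.0798] turn 0 down/y/z cm [ 2.38 -0.24  0.7 ] horizontal-only [-0.01 -0.2   0.69] dz -2.38 q6 0.24 axes y [-0.9   0.43  0.02] z [ 0.43  0.9  -0.  ] op 0.0308 F [-0.4 -1.1 -3.4] t 7.38
```

Call:
{"name": "apply_moves", "arguments": {"commands": [[[0.8,0,0.5],0],[[0.6,0,0],0],[[0.5,0,0],0],[[0.3,0,0],0],[[0.2,0,0],0],[[0,0,0],0]]}}

```text
clock: 8.12
tool_pos: [0.5848, -0.1178, 0.0568]
eef_rot: [1.831, 1.559, 2.953]
force: [0.1, 0.1, -2.8]
opening: 0.0306
```

Call:
{"name": "apply_moves", "arguments": {"commands": [[[0.2,0,0],0],[[0,0,0],0]]}}

```text
clock: 8.38
tool_pos: [0.5853, -0.1179, 0.0562]
eef_rot: [1.836, 1.561, 2.958]
force: [1.1, 0.5, -2.2]
opening: 0.0307
```

Call:
{"name": "apply_moves", "arguments": {"commands": [[[0.2,0,0],0],[[0.1,0,0],0],[[0,0,0],0]]}}

```text
clock: 8.75
tool_pos: [0.5856, -0.118, 0.056]
eef_rot: [1.867, 1.564, 2.989]
force: [0.6, -0.1, -2.2]
opening: 0.0305
```

Contact; release and rise.

Call:
{"name": "apply_moves", "arguments": {"commands": [[[0,0,0],0],[[0,0,0],0],[[0,0,0],0],[[0,0,0],0],[[0,0,0],0],[[0,0,0],0]], "hand": 8.5}}

```text
clock: 9.5
tool_pos: [0.5861, -0.118, 0.0556]
eef_rot: [1.79, 1.564, 2.912]
force: [0.2, 0.0, 0.9]
opening: 0.085
```

Call:
{"name": "apply_moves", "arguments": {"commands": [[[-2,0,0],0],[[-4,0,0],0],[[-6,0,0],0],[[-6,0,0],0],[[-6,0,0],0],[[-6,0,0],0]]}}

```text
clock: 10.25
tool_pos: [0.5858, -0.1179, 0.3582]
eef_rot: [1.805, 1.554, 2.927]
force: [1.1, -0.8, -0.0]
opening: 0.0847
```

```bash
python3 - <<'E'
from h import *
p,d=arm.camera("scene");t,dt=arm.camera("top")
np.save("pics/s1_d.npy",d);np.save("pics/t1_d.npy",dt);cv2.imwrite("pics/s1.png",p[:,:,::-1]);cv2.imwrite("pics/t1.png",t[:,:,::-1])
C=cloud("scene",d);H=hsv(p);m=big((H[...,0]>100)&(H[...,0]<125)&(H[...,1]>120)&(H[...,2]>50));q=C[m&(d>0)]
print("lid pts",np.percentile(q,[1,50,99],axis=0).round(3))
th=np.radians(56.8);X=np.array([np.cos(th),np.sin(th)]);hg=np.array([.539,.2956])
print("handle",hg+.088*X);go(*(hg+.088*X),.30,56.8)
E
```

```text
lid pts [[ 0.491 -0.21   0.013]
 [ 0.608 -0.106  0.028]
 [ 0.68  -0.024  0.045]]
handle [0.58718556 0.36923526]
pos [ 0.5874 -0.1183  0.3641] turn 0.131 down/y/z cm [ 6.48 26.68 40.79] horizontal-only [ 0.07 26.72 40.78] dz -6.41 q6 0.25 axes y [-0.84  0.55  0.01] z [ 0.55  0.84 -0.  ] op 0.0849 F [ 0.4  0.2 -0.4] t 10.35
```

View pics/s1.png

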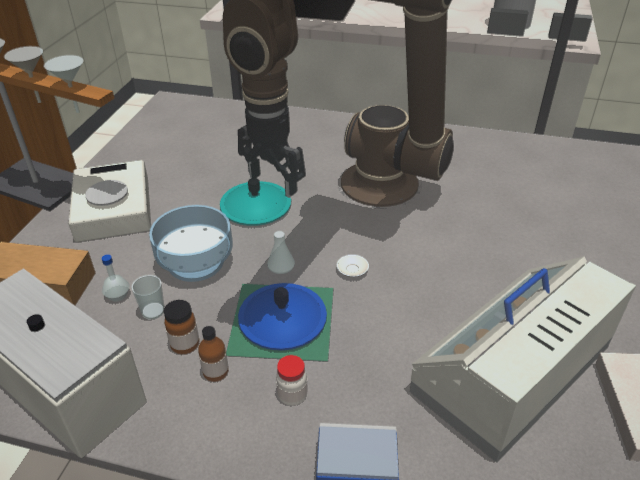

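Scene: the lid is flat on the mat at (283,315) and the bowl is open at (191,240). The handle is at (528,294). Heading there.

Call:
{"name": "apply_moves", "arguments": {"commands": [[[0,0,0],0.13],[[0,3.3,5.1],0],[[0,3.3,5.1],0],[[0,3.3,5.1],0],[[0,3.3,5.1],0],[[0,3.3,5.1],0],[[0,3.3,5.1],0],[[0.5,3.3,5.1],0],[[0.5,3.3,5.1],0],[[0,0,0],0]], "hand": 4.5}}

```text
clock: 11.6
tool_pos: [0.5946, 0.3805, 0.3493]
eef_rot: [2.439, 1.564, -2.862]
force: [-0.7, -0.4, -0.1]
opening: 0.0448
```

```bash
python3 -c "
from h import *
go(.587,.368,.25,56.8)"
```

```text
pos [0.5946 0.3805 0.3493] turn -0.008 down/y/z cm [ 9.94 -0.09 -1.42] horizontal-only [ 0.01 -0.05 -1.47] dz -9.93 q6 1.16 axes y [-0.84  0.55  0.  ] z [ 0.55  0.84 -0.  ] op 0.0448 F [-0.7 -0.4 -0.1] t 11.6
```

Call:
{"name": "apply_moves", "arguments": {"commands": [[[1,0,-1.4],0],[[3,0,0],0],[[3,0,0],0],[[2,0,0],0],[[0,0,0],0]]}}

```text
clock: 12.22
tool_pos: [0.5863, 0.3653, 0.2563]
eef_rot: [2.668, 1.565, -2.633]
force: [-0.4, -0.4, -0.2]
opening: 0.0449
```

```bash
python3 - <<'E'
from h import *
go(.587,.368,.21,56.8)
p,d=arm.camera("scene")
t,_=arm.camera("top")
cv2.imwrite("pics/c.png",cv2.resize(np.hstack([p[200:360,450:610],t[110:270,80:240]]),None,fx=2.5,fy=2.5,interpolation=2)[:,:,::-1])
E
```

```text
pos [0.5863 0.3653 0.2563] turn -0.009 down/y/z cm [4.62 0.07 0.29] horizontal-only [-0.    0.09  0.26] dz -4.63 q6 1.15 axes y [-0.84  0.55  0.  ] z [ 0.55  0.84 -0.01] op 0.0449 F [-0.4 -0.4 -0.2] t 12.22
```

View pics/c.png

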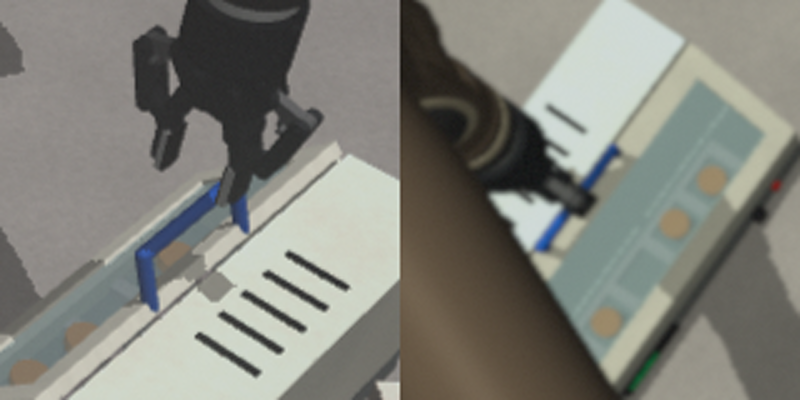

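The fingers straddle the bar (crop bar (145,245)-(220,190)). Descend and pinch.

Call:
{"name": "apply_moves", "arguments": {"commands": [[[2,0,0.2],0],[[1.5,0,0],0],[[0.8,0,0],0],[[0.3,0,0],0],[[0,0,0],0]]}}

```text
clock: 12.95
tool_pos: [0.5899, 0.3678, 0.2163]
eef_rot: [-0.379, 1.566, 0.602]
force: [0.3, 0.2, 0.0]
opening: 0.0451
```

Call:
{"name": "apply_moves", "arguments": {"commands": [[[0,0,0],0],[[0,0,0],0],[[0,0,0],0],[[0,0,0],0],[[0,0,0],0]], "hand": 0}}

```text
clock: 13.58
tool_pos: [0.5901, 0.3679, 0.2173]
eef_rot: [-0.415, 1.565, 0.566]
force: [0.9, -0.1, -1.4]
opening: 0.0096
```

```bash
python3 - <<'E'
from h import *
go(.587,.368,.21,56.8)
s=arm.observe()["tool_pos"];X=np.array([np.cos(np.radians(56.8)),np.sin(np.radians(56.8))]);
print("cab x",(s[:2]-[.539,.2956])@X)
a=np.arctan2(.146,-.088)
pts=[(170*np.cos(a-t)/10,170*np.sin(a-t)/10) for t in np.linspace(0,1.72,18)]
print(np.diff(np.array(pts),axis=0).round(2).tolist())
E
```

```text
pos [0.5901 0.3679 0.2173] turn -0.01 down/y/z cm [ 0.73  0.27 -0.17] horizontal-only [-0.    0.27 -0.17] dz -0.73 q6 1.15 axes y [-0.84  0.55 -0.  ] z [0.55 0.84 0.01] op 0.0096 F [ 0.9 -0.1 -1.4] t 13.57
cab x 0.08852264319352066
[[1.52, 0.81], [1.59, 0.65], [1.65, 0.49], [1.69, 0.32], [1.71, 0.15], [1.72, -0.02], [1.71, -0.2], [1.68, -0.37], [1.63, -0.54], [1.57, -0.7], [1.49, -0.85], [1.4, -1.0], [1.29, -1.14], [1.17, -1.26], [1.04, -1.37], [0.89, -1.47], [0.74, -1.55]]
```

Call:
{"name": "apply_moves", "arguments": {"commands": [[[-0.6,0,-1.5],0],[[-0.6,0,-1.6],0],[[-0.5,0,-1.7],0],[[-0.3,0,-1.7],0],[[-0.1,0,-1.7],0],[[0,0,-1.7],0]]}}

```text
clock: 14.32
tool_pos: [0.5426, 0.2952, 0.2431]
eef_rot: [-0.157, 1.53, 0.829]
force: [3.5, 5.3, -2.0]
opening: 0.0093
```

```bash
cat >> h.py <<'E'
def door():
    s=arm.observe();p=s["tool_pos"];c,sn=np.cos(np.radians(56.8)),np.sin(np.radians(56.8))
    x=(p[0]-.539)*c+(p[1]-.2956)*sn; y=-(p[0]-.539)*sn+(p[1]-.2956)*c
    z=p[2]+.009-.08;print("cab xyz",round(x,4),round(y,4),round(z,4),"r",round(np.hypot(x,z),4),"door",round(np.arctan2(.146,-.088*-1)*0+np.arctan2(.146,-.088)*0+ (np.arctan2(z,x)-np.arctan2(.146,.088)),3),"F",s["force"].round(1),"op",round(float(s["opening"]),4),"tilt",Ro.from_euler('xyz',s["eef_rot"]).as_matrix()[:,0].round(3))
E
python3 -c "
from h import *
door()"
```

```text
cab xyz 0.0017 -0.0032 0.1721 r 0.1721 door 0.533 F [ 3.5  5.3 -2. ] op 0.0093 tilt [ 0.028  0.03  -0.999]
```

Call:
{"name": "apply_moves", "arguments": {"commands": [[[0.2,0,-1.8],0],[[0.4,0,-1.8],0],[[0.6,0,-1.8],0],[[0.8,0,-1.7],0],[[1.0,0,-1.6],0],[[1.1,0,-1.5],0]]}}

```text
clock: 15.08
tool_pos: [0.4935, 0.22, 0.2156]
eef_rot: [-0.187, 1.483, 0.803]
force: [-6.8, -2.2, 15.6]
opening: 0.0094
```

```bash
python3 -c "
from h import *
door()"
```

```text
cab xyz -0.0882 -0.0033 0.1446 r 0.1694 door 1.09 F [-6.8 -2.2 15.6] op 0.0094 tilt [ 0.061  0.063 -0.996]
```

Call:
{"name": "apply_moves", "arguments": {"commands": [[[0.7,0,-1.2],0],[[0.75,0,-1.1],0],[[0.85,0,-1.1],0],[[0.95,0,-1.0],0]]}}

```text
clock: 15.58
tool_pos: [0.4728, 0.1877, 0.1826]
eef_rot: [-0.18, 1.468, 0.812]
force: [1.1, 3.5, 1.6]
opening: 0.0094
```

```bash
python3 -c "
from h import *
door()"
```

```text
cab xyz -0.1265 -0.0037 0.1116 r 0.1687 door 1.39 F [1.1 3.5 1.6] op 0.0094 tilt [ 0.07   0.074 -0.995]
```

Call:
{"name": "apply_moves", "arguments": {"commands": [[[1.0,0,-0.9],0],[[1.1,0,-0.8],0],[[1.15,0,-0.7],0],[[1.2,0,-0.6],0],[[0.8,0,-0.3],0],[[0,0,0],0]]}}

```text
clock: 16.32
tool_pos: [0.4634, 0.1638, 0.1345]
eef_rot: [-0.263, 1.45, 0.728]
force: [-2.6, 6.6, -9.3]
opening: 0.0093
```

```bash
python3 -c "
from h import *
door()"
```

```text
cab xyz -0.1517 -0.009 0.0635 r 0.1645 door 1.717 F [-2.6  6.6 -9.3] op 0.0093 tilt [ 0.09   0.08  -0.993]
```

Call:
{"name": "apply_moves", "arguments": {"commands": [[[0,0,0],0],[[0,0,0],0],[[0,0,0],0],[[-2,0,0],0],[[-4,0,0],0],[[-6,0,0],0],[[-6,0,0],0],[[-2,0,0],0]], "hand": 4.5}}

```text
clock: 17.32
tool_pos: [0.4431, 0.1452, 0.3308]
eef_rot: [-0.253, 1.467, 0.737]
force: [1.1, 0.5, -1.0]
opening: 0.0451
```

```bash
python3 - <<'E'
from h import *
door()
p,d=arm.camera("scene");t,dt=arm.camera("top")
np.save("pics/s2_d.npy",d);cv2.imwrite("pics/s2.png",p[:,:,::-1]);cv2.imwrite("pics/t2.png",t[:,:,::-1])
C=cloud("scene",d);H=hsv(p);m=(H[...,0]>108)&(H[...,0]<125)&(H[...,1]>150)&(H[...,2]>60)
for b,c,s in blobs(m,30):
  if c[0]>400: print("handle",c.round(),np.median(C[b],0).round(3), "exp",(np.array([.539,.2956])-.156*np.array([.548,.837])).round(3),.148)
H=hsv(p);m=(H[...,0]<20)&(H[...,1]>60)&(C[...,2]>.07)&(C[...,2]<.1)
for b,c,s in blobs(m,15): print("or",c.round(1),s[4],np.median(C[b],0).round(3))
cv2.imwrite("pics/d.png",cv2.resize(np.hstack([p[200:420,400:640],t[90:310,60:300]]),None,fx=1.6,fy=1.6)[:,:,::-1])
E
```

```text
cab xyz -0.1784 -0.0021 0.2598 r 0.3152 door 1.144 F [ 1.1  0.5 -1. ] op 0.0451 tilt [ 0.077  0.07  -0.995]
handle [431. 247.] [0.436 0.182 0.152] exp [0.454 0.165] 0.148
handle [409. 262.] [0.495 0.144 0.153] exp [0.454 0.165] 0.148
or [39.  65.9] 78 [-0.317 -1.325  0.085]
or [ 9.9 87.4] 69 [-0.142 -1.325  0.082]
or [ 40.4 261.8] 2391 [ 0.614 -0.695  0.073]
or [520.3 303.5] 193 [0.49  0.386 0.083]
or [180.3 325. ] 300 [ 0.727 -0.288  0.081]
or [483.8 336.4] 224 [0.601 0.316 0.083]
or [211.6 349.9] 420 [ 0.774 -0.199  0.086]
or [461.9 351.6] 230 [0.651 0.276 0.084]
or [290.8 366.4] 410 [ 0.773 -0.038  0.088]
or [287.2 379.5] 26 [ 0.796 -0.039  0.075]
```

View pics/d.png

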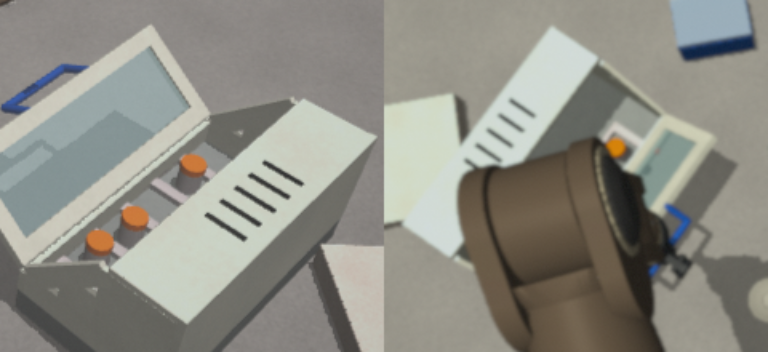

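The crop shows the door fully down with three tins, in bays -99, -33 and +99. Finding the bowl centre and planning the tins.

```bash
python3 - <<'E'
from h import *
for n,f in(("top","t2"),("top","t1"),("scene","s2")):
    p=cv2.imread(f"pics/{f}.png")[:,:,::-1].copy();u,v=proj(n,[.453,-.384,.05]).astype(int)
    H=hsv(p);w=60;m=np.zeros(p.shape[:2],bool);m[v-w:v+w,u-w:u+w]=1
    b=big(m&(H[...,1]<40)&(H[...,2]>150)) if n=="top" else big(m&(H[...,1]<30)&(H[...,2]>170))
    k=cv2.convexHull(np.vstack(cv2.findContours(b.astype(np.uint8),0,2)[0]));e=cv2.fitEllipse(k)
    print(f,b.sum(),np.round(e[0],1),np.round(e[1],1),ray(n,*e[0],.05).round(4),p[v,u])
    b=big(m&(H[...,0]>90)&(H[...,0]<115)&(H[...,1]>35));k=cv2.convexHull(np.vstack(cv2.findContours(b.astype(np.uint8),0,2)[0]));e=cv2.fitEllipse(k)
    print("  blue",b.sum(),np.round(e[0],1),np.round(e[1],1),ray(n,*e[0],.11).round(4))
for c in((520.3,303.5),(483.8,336.4),(461.9,351.6)): print(ray("scene",*c,.083).round(4))
go(.649,.277,.2,146.8)
E
```

```text
t2 8554 [435.5 267.2] [123.  348.6] [ 0.4145 -0.3797  0.05  ] [210 219 220]
  blue 1286 [441.3 253.1] [70.4 73.2] [ 0.4486 -0.3811  0.11  ]
t1 7873 [436.9 282.7] [120.9 318.8] [ 0.3707 -0.3829  0.05  ] [208 218 220]
  blue 1294 [441.3 253.1] [70.5 73.3] [ 0.4486 -0.381   0.11  ]
s2 1230 [191.  239.4] [25.6 62.6] [ 0.4279 -0.4014  0.05  ] [206 214 214]
  blue 3673 [191.3 241.2] [77.4 83.5] [ 0.4978 -0.361   0.11  ]
[0.4884 0.3853 0.083 ]
[0.6004 0.3156 0.083 ]
[0.6507 0.2763 0.083 ]
pos [0.4433 0.1453 0.3297] turn 1.57 down/y/z cm [15.4  20.86  9.6 ] horizontal-only [ 2.5  22.17  9.94] dz -12.97 q6 0.87 axes y [0.54 0.83 0.1 ] z [ 0.84 -0.55  0.03] op 0.0447 F [-0.6  0.1 -0.3] t 17.43
```

Call:
{"name": "apply_moves", "arguments": {"commands": [[[0,0,0],-0.18],[[0,0,0],-0.18],[[0,0,0],-0.18],[[0,0,0],-0.18],[[0,0,0],-0.18],[[0,0,0],-0.18],[[0,0,0],-0.18],[[0,0,0],-0.18],[[0,0,0],-0.16]]}}

```text
clock: 18.55
tool_pos: [0.4407, 0.144, 0.3107]
eef_rot: [-1.79, 1.491, 0.852]
force: [0.6, 0.0, 0.2]
opening: 0.0452
```

```bash
python3 -c "
from h import *
go(.649,.277,.2,146.8)"
```

```text
pos [0.4407 0.144  0.3107] turn 0.08 down/y/z cm [ 12.94 -21.57 -10.03] horizontal-only [  1.9  -22.45 -10.15] dz -11.07 q6 -0.78 axes y [-0.54 -0.83 -0.08] z [-0.84  0.55 -0.01] op 0.0452 F [0.6 0.  0.2] t 18.55
```

Call:
{"name": "apply_moves", "arguments": {"commands": [[[0,-4.5,-2],0.08],[[0.5,-4.5,-2],0],[[0.5,-4.5,-2],0],[[0.5,-4.5,-2],0],[[0.5,-4.5,-2],0],[[0,0,0],0]], "hand": 4.8}}

```text
clock: 19.3
tool_pos: [0.6501, 0.2842, 0.2917]
eef_rot: [-1.596, 1.509, 0.964]
force: [-0.2, -0.7, -1.2]
opening: 0.048
```

```bash
python3 -c "
from h import *
go(.649,.277,.11,146.8)"
```

```text
pos [0.6501 0.2842 0.2917] turn -0.002 down/y/z cm [18.1   1.79 -0.27] horizontal-only [-0.04  0.66 -0.3 ] dz -18.17 q6 -0.59 axes y [-0.55 -0.84 -0.06] z [-0.84  0.55 -0.  ] op 0.048 F [-0.2 -0.7 -1.2] t 19.3
```

Call:
{"name": "apply_moves", "arguments": {"commands": [[[3,0.3,-0.3],0],[[4,0.4,0],0],[[4,0.4,0],0],[[4,0.4,0],0],[[3,0.3,0],0],[[0,0,0],0]]}}

```text
clock: 20.05
tool_pos: [0.6418, 0.2724, 0.0972]
eef_rot: [-1.494, 1.519, 1.066]
force: [0.4, -0.7, 0.3]
opening: 0.0482
```

```bash
python3 - <<'E'
from h import *
go(.649,.277,.055,146.8)
p,d=arm.camera("scene")
cv2.imwrite("pics/e.png",cv2.resize(p[260:400,400:560],None,fx=4,fy=4)[:,:,::-1])
E
```

```text
pos [0.6418 0.2724 0.0972] turn -0.002 down/y/z cm [ 4.25 -0.56 -0.37] horizontal-only [ 0.04 -0.78 -0.35] dz -4.22 q6 -0.6 axes y [-0.55 -0.84 -0.05] z [-0.84  0.55  0.  ] op 0.0482 F [ 0.4 -0.7  0.3] t 20.05
```

View pics/e.png

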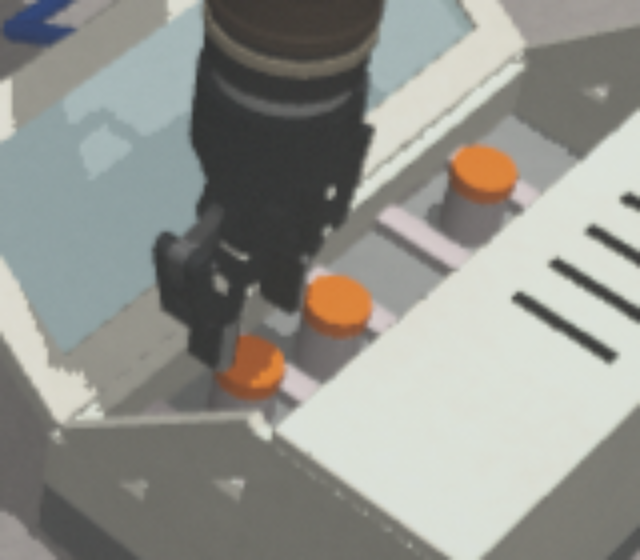

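Fingers straddle the nearest tin, at about crop (250,365), slightly short of it. Correct and descend.

Call:
{"name": "apply_moves", "arguments": {"commands": [[[0,-0.8,-0.4],0],[[0,0,0],0]]}}

```text
clock: 20.35
tool_pos: [0.6522, 0.2781, 0.1032]
eef_rot: [-1.576, 1.513, 0.984]
force: [-0.4, -0.0, 0.5]
opening: 0.0483
```

```bash
python3 -c "
from h import *
go(.649,.277,.055,146.8)"
```

```text
pos [0.6522 0.2781 0.1032] turn -0.002 down/y/z cm [4.79 0.54 0.21] horizontal-only [-0.02  0.26  0.21] dz -4.82 q6 -0.6 axes y [-0.55 -0.84 -0.06] z [-0.84  0.55 -0.  ] op 0.0483 F [-0.4 -0.   0.5] t 20.35
```

Call:
{"name": "apply_moves", "arguments": {"commands": [[[1.5,0.2,0.1],0],[[1.5,0.1,0],0],[[1.2,0.1,0],0],[[0.5,0,0],0],[[0,0,0],0]]}}

```text
clock: 20.98
tool_pos: [0.6509, 0.2777, 0.0532]
eef_rot: [-1.585, 1.512, 0.975]
force: [0.1, -0.2, -0.1]
opening: 0.0479
```

```bash
python3 -c "
from h import *
go(.649,.277,.055,146.8)"
```

```text
pos [0.6509 0.2777 0.0532] turn -0.002 down/y/z cm [-0.19  0.16  0.12] horizontal-only [-0.01  0.17  0.12] dz 0.18 q6 -0.6 axes y [-0.55 -0.84 -0.06] z [-0.84  0.55 -0.  ] op 0.0479 F [ 0.1 -0.2 -0.1] t 20.98
```

Call:
{"name": "apply_moves", "arguments": {"commands": [[[0,0,0],0],[[0,0,0],0],[[0,0,0],0],[[0,0,0],0],[[-1,0,0],0],[[-2,0,0],0],[[-4,0,0],0],[[-5,0,0],0],[[-6,0,0],0],[[-6,0,0],0]], "hand": 2.5}}

```text
clock: 22.22
tool_pos: [0.6407, 0.265, 0.2981]
eef_rot: [-1.513, 1.518, 1.047]
force: [1.7, -0.1, -0.0]
opening: 0.0324
```

```bash
python3 -c "
from h import *
X=np.array([.548,.837]);
print((np.array([.452,-.384])+.05*X).round(3),(np.array([.452,-.384])-.05*X).round(3))
go(*(np.array([.452,-.384])-.05*X),.20,146.8)"
```

```text
[ 0.479 -0.342] [ 0.425 -0.426]
pos [0.6407 0.265  0.2981] turn -0.001 down/y/z cm [  6.06  70.06 -19.78] horizontal-only [ -3.73  69.54 -19.75] dz -9.81 q6 -0.61 axes y [-0.55 -0.84 -0.05] z [-0.84  0.55  0.  ] op 0.0324 F [ 1.7 -0.1 -0. ] t 22.23
```

Call:
{"name": "apply_moves", "arguments": {"commands": [[[-0.3,3,-1],0],[[-0.3,5.8,-1.6],0],[[-0.3,5.8,-1.6],0],[[-0.3,5.8,-1.6],0],[[-0.3,5.8,-1.6],0],[[-0.3,5.8,-1.6],0],[[-0.3,5.8,-1.6],0],[[-0.3,5.8,-1.6],0],[[-0.3,5.8,-1.6],0],[[-0.3,5.8,-1.6],0]]}}

```text
clock: 23.48
tool_pos: [0.4647, -0.2933, 0.3105]
eef_rot: [-1.837, 1.499, 0.733]
force: [1.8, -0.1, -0.4]
opening: 0.0326
```

```bash
python3 -c "
from h import *
go(.425,-.426,.20,146.8)"
```

```text
pos [ 0.4647 -0.2933  0.3105] turn 0.007 down/y/z cm [10.18 14.01 -3.74] horizontal-only [-0.84 13.25 -3.94] dz -11.05 q6 -1.6 axes y [-0.55 -0.84 -0.07] z [-0.84  0.55 -0.02] op 0.0326 F [ 1.8 -0.1 -0.4] t 23.48
```

Call:
{"name": "apply_moves", "arguments": {"commands": [[[0.5,4.5,-1.4],0],[[1,4.5,-1.4],0],[[2,3,-0.8],0],[[2,1,0],0],[[2,0.2,0],0],[[0,0,0],0]]}}

```text
clock: 24.22
tool_pos: [0.423, -0.4295, 0.2299]
eef_rot: [-1.924, 1.499, 0.637]
force: [-0.2, 0.2, -0.6]
opening: 0.0327
```

```bash
python3 -c "
from h import *
go(.425,-.426,.12,146.8)"
```

```text
pos [ 0.423  -0.4295  0.2299] turn -0.002 down/y/z cm [10.99  0.34  0.3 ] horizontal-only [ 0.03 -0.4   0.03] dz -10.99 q6 -1.82 axes y [-0.54 -0.84 -0.07] z [-0.84  0.55 -0.02] op 0.0327 F [-0.2  0.2 -0.6] t 24.23
```

Call:
{"name": "apply_moves", "arguments": {"commands": [[[3,0.1,0.1],0],[[3,0.1,0.1],0],[[3,0.2,0.1],0],[[3,0.2,0],0],[[2,0.2,0],0],[[0.8,0.1,0],0],[[0,0,0],0]]}}

```text
clock: 25.1
tool_pos: [0.429, -0.4316, 0.0901]
eef_rot: [-2.127, 1.495, 0.437]
force: [0.1, 0.9, 0.9]
opening: 0.0324
```

```bash
python3 -c "
from h import *
go(.425,-.426,.064,146.8)"
```

```text
pos [ 0.429  -0.4316  0.0901] turn 0.001 down/y/z cm [ 2.59 -0.08  0.74] horizontal-only [-0.01 -0.25  0.64] dz -2.61 q6 -1.82 axes y [-0.54 -0.84 -0.06] z [-0.84  0.55 -0.04] op 0.0324 F [0.1 0.9 0.9] t 25.1
```

Call:
{"name": "apply_moves", "arguments": {"commands": [[[0.8,-0.1,0.6],0],[[0.7,0,0],0],[[0.5,0,0],0],[[0.3,0,0],0],[[0.1,0,0],0],[[0,0,0],0]]}}

```text
clock: 25.85
tool_pos: [0.4271, -0.4274, 0.0673]
eef_rot: [-2.178, 1.494, 0.387]
force: [0.2, 0.7, 0.1]
opening: 0.0327
```

```bash
python3 -c "
from h import *
go(.425,-.426,.064,146.8)"
```

```text
pos [ 0.4271 -0.4274  0.0673] turn 0.001 down/y/z cm [0.32 0.02 0.27] horizontal-only [-0.01 -0.    0.25] dz -0.33 q6 -1.81 axes y [-0.54 -0.84 -0.06] z [-0.84  0.55 -0.04] op 0.0327 F [0.2 0.7 0.1] t 25.85
```

Call:
{"name": "apply_moves", "arguments": {"commands": [[[0.2,0,0],0],[[0.2,0,0],0],[[0,0,0],0]]}}

```text
clock: 26.22
tool_pos: [0.4277, -0.4276, 0.0644]
eef_rot: [-2.195, 1.494, 0.369]
force: [0.4, -1.2, -1.0]
opening: 0.0325
```

Call:
{"name": "apply_moves", "arguments": {"commands": [[[0.2,0,0],0],[[0,0,0],0]]}}

```text
clock: 26.48
tool_pos: [0.4279, -0.4278, 0.0645]
eef_rot: [-2.218, 1.493, 0.346]
force: [-0.5, -0.4, -1.7]
opening: 0.0327
```

Call:
{"name": "apply_moves", "arguments": {"commands": [[[0.3,0,0],0],[[0,0,0],0]]}}

```text
clock: 26.72
tool_pos: [0.4283, -0.4282, 0.0646]
eef_rot: [-2.253, 1.492, 0.311]
force: [-0.4, -0.0, -1.1]
opening: 0.0324
```

Call:
{"name": "apply_moves", "arguments": {"commands": [[[0,0,0],0],[[0,0,0],0],[[0,0,0],0],[[0,0,0],0],[[-1,0,0],0],[[-2,0,0],0],[[-4,0,0],0],[[-6,0,0],0],[[-6,0,0],0]], "hand": 4.8}}

```text
clock: 27.85
tool_pos: [0.4122, -0.431, 0.2544]
eef_rot: [-2.122, 1.496, 0.442]
force: [1.0, -0.7, 1.0]
opening: 0.0481
```

```bash
python3 - <<'E'
from h import *
go(.597,.315,.25,146.8)
p,d=arm.camera("scene")
cv2.imwrite("pics/f.png",cv2.resize(p[170:290,120:280],None,fx=4,fy=4)[:,:,::-1])
E
```

```text
pos [ 0.4122 -0.431   0.2544] turn 0.001 down/y/z cm [  4.08 -72.43  25.38] horizontal-only [  3.64 -72.45  25.36] dz -0.44 q6 -1.84 axes y [-0.54 -0.84 -0.06] z [-0.84  0.55 -0.04] op 0.0481 F [ 1.  -0.7  1. ] t 27.85
```

View pics/f.png

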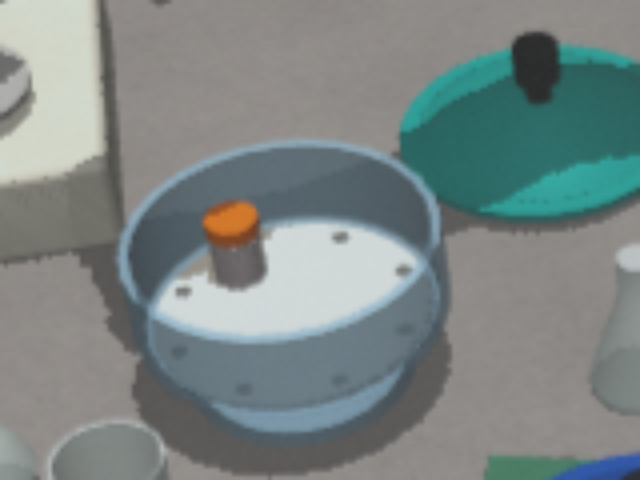

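Tin 1 stands upright on the plate. Next is the tin in bay -33.

Call:
{"name": "apply_moves", "arguments": {"commands": [[[-2,-4,1.5],0],[[0,-5.7,2],0],[[0,-5.7,2],0],[[0,-5.7,2],0],[[0,-5.7,2],0],[[0,-5.7,2],0],[[0,-5.7,2],0],[[0,-5.7,2],0],[[0,-5.7,2],0],[[0,-5.7,2],0]]}}

```text
clock: 29.15
tool_pos: [0.5541, 0.148, 0.3188]
eef_rot: [-2.375, 1.476, 0.18]
force: [0.2, -0.0, 0.0]
opening: 0.0479
```

```bash
python3 -c "
from h import *
go(.597,.315,.25,146.8)"
```

```text
pos [0.5541 0.148  0.3188] turn -0.009 down/y/z cm [  7.54 -15.86   6.01] horizontal-only [  0.68 -16.31   5.54] dz -6.88 q6 -0.72 axes y [-0.54 -0.84 -0.06] z [-0.83  0.55 -0.07] op 0.0479 F [ 0.2 -0.   0. ] t 29.15
```

Call:
{"name": "apply_moves", "arguments": {"commands": [[[0,-5,1.8],0],[[0.5,-5,1.8],0],[[1,-4,1.5],0],[[2,-1.5,0.6],0],[[2,0,0],0],[[0,0,0],0]]}}

```text
clock: 29.9
tool_pos: [0.5975, 0.3191, 0.2703]
eef_rot: [-2.376, 1.474, 0.185]
force: [-1.2, 0.0, 0.3]
opening: 0.048
```

```bash
python3 -c "
from h import *
go(.597,.315,.11,146.8)"
```

```text
pos [0.5975 0.3191 0.2703] turn -0.003 down/y/z cm [15.95  1.44  0.94] horizontal-only [-0.01  0.37 -0.18] dz -16.03 q6 -0.49 axes y [-0.54 -0.84 -0.07] z [-0.83  0.55 -0.07] op 0.048 F [-1.2  0.   0.3] t 29.9
```

Call:
{"name": "apply_moves", "arguments": {"commands": [[[3,0.3,0.2],0],[[4,0.4,0.2],0],[[4,0.4,0.3],0],[[3,0.3,0.2],0],[[2,0,0.1],0],[[0,0,0],0]]}}

```text
clock: 30.65
tool_pos: [0.5987, 0.3103, 0.1129]
eef_rot: [-2.361, 1.466, 0.193]
force: [0.6, 0.1, 0.3]
opening: 0.0481
```

```bash
python3 -c "
from h import *
go(.597,.315,.054,146.8)"
```

```text
pos [0.5987 0.3103 0.1129] turn -0.011 down/y/z cm [5.85 0.13 0.85] horizontal-only [-0.01 -0.3   0.4 ] dz -5.89 q6 -0.49 axes y [-0.54 -0.84 -0.07] z [-0.83  0.55 -0.08] op 0.0481 F [0.6 0.1 0.3] t 30.65
```

Call:
{"name": "apply_moves", "arguments": {"commands": [[[1.5,0,0.4],0],[[1.5,0.1,0.1],0],[[1.5,0.1,0.1],0],[[0.9,0,0.1],0],[[0.2,0,0],0],[[0,0,0],0]]}}

```text
clock: 31.4
tool_pos: [0.5992, 0.314, 0.0564]
eef_rot: [-2.35, 1.461, 0.203]
force: [-0.1, -0.3, 1.0]
opening: 0.0479
```

```bash
python3 -c "
from h import *
go(.597,.315,.055,146.8)"
```

```text
pos [0.5992 0.314  0.0564] turn -0.012 down/y/z cm [0.12 0.04 0.25] horizontal-only [-0.02  0.03  0.24] dz -0.14 q6 -0.49 axes y [-0.54 -0.84 -0.08] z [-0.83  0.55 -0.08] op 0.0479 F [-0.1 -0.3  1. ] t 31.4
```

Call:
{"name": "apply_moves", "arguments": {"commands": [[[0,0,0],0],[[0,0,0],0],[[0,0,0],0],[[0,0,0],0],[[-1,-0.1,-0.1],0],[[-2,-0.2,-0.1],0],[[-4,-0.3,-0.3],0],[[-5,0,0],0],[[-6,0,0],0],[[-6,0,0],0]], "hand": 2.5}}

```text
clock: 32.65
tool_pos: [0.5789, 0.3097, 0.3011]
eef_rot: [-2.368, 1.468, 0.185]
force: [1.3, 1.1, -0.0]
opening: 0.0326
```

```bash
python3 -c "
from h import *
go(.452,-.384,.27,146.8)"
```

```text
pos [0.5789 0.3097 0.3011] turn -0.012 down/y/z cm [  0.5   65.19 -27.06] horizontal-only [ -2.59  64.97 -27.29] dz -3.11 q6 -0.48 axes y [-0.54 -0.84 -0.07] z [-0.83  0.55 -0.07] op 0.0326 F [ 1.3  1.1 -0. ] t 32.65
```

Call:
{"name": "apply_moves", "arguments": {"commands": [[[-0.3,3,-1.2],-0.01],[[-0.3,5.5,-2.3],0],[[-0.3,5.5,-2.3],0],[[-0.3,5.5,-2.3],0],[[-0.3,5.5,-2.3],0],[[-0.3,5.5,-2.3],0],[[-0.3,5.5,-2.3],0],[[-0.3,5.5,-2.3],0],[[-0.3,5.5,-2.3],0],[[-0.3,5.5,-2.3],0]]}}

```text
clock: 33.9
tool_pos: [0.4729, -0.2617, 0.3226]
eef_rot: [-2.391, 1.443, 0.181]
force: [1.5, 0.4, -1.1]
opening: 0.0325
```

```bash
python3 -c "
from h import *
go(.452,-.384,.23,146.8)"
```

```text
pos [ 0.4729 -0.2617  0.3226] turn 0.006 down/y/z cm [ 8.64 12.18 -4.07] horizontal-only [-0.54 11.37 -4.93] dz -9.26 q6 -1.55 axes y [-0.54 -0.84 -0.09] z [-0.83  0.55 -0.09] op 0.0325 F [ 1.5  0.4 -1.1] t 33.9
```

Call:
{"name": "apply_moves", "arguments": {"commands": [[[0.5,4.5,-1.8],0],[[1,4,-1.5],0],[[2,3,-1],0],[[2,0.8,0.1],0],[[2,0.2,0.2],0],[[0,0,0],0]]}}

```text
clock: 34.65
tool_pos: [0.4454, -0.3968, 0.2432]
eef_rot: [-2.427, 1.44, 0.137]
force: [-0.5, 0.4, -0.1]
opening: 0.0327
```

```bash
python3 -c "
from h import *
go(.452,-.384,.12,146.8)"
```

```text
pos [ 0.4454 -0.3968  0.2432] turn -0.003 down/y/z cm [12.32 -0.38  1.37] horizontal-only [ 0.11 -1.43  0.15] dz -12.32 q6 -1.77 axes y [-0.54 -0.84 -0.09] z [-0.83  0.54 -0.1 ] op 0.0327 F [-0.5  0.4 -0.1] t 34.65
```

Call:
{"name": "apply_moves", "arguments": {"commands": [[[2,-1.2,0.3],0],[[3,0.2,0.3],0],[[3,0.3,0.3],0],[[3,0.3,0.3],0],[[2,0.2,0.2],0],[[0,0,0],0]]}}

```text
clock: 35.4
tool_pos: [0.456, -0.3867, 0.1206]
eef_rot: [-2.5, 1.431, 0.066]
force: [-0.7, -0.1, -1.0]
opening: 0.0328
```

```bash
python3 -c "
from h import *
go(.452,-.384,.067,146.8)"
```

```text
pos [ 0.456  -0.3867  0.1206] turn -0.0 down/y/z cm [5.25 0.43 1.07] horizontal-only [-0.05 -0.01  0.47] dz -5.36 q6 -1.74 axes y [-0.54 -0.84 -0.08] z [-0.83  0.54 -0.11] op 0.0328 F [-0.7 -0.1 -1. ] t 35.4
```

Call:
{"name": "apply_moves", "arguments": {"commands": [[[1.5,0.1,0.5],0],[[1.5,0.1,0.2],0],[[1,0.1,0.1],0],[[0.5,0.1,0.1],0],[[0.2,0,0],0],[[0,0,0],0]]}}

```text
clock: 36.15
tool_pos: [0.4544, -0.3859, 0.0735]
eef_rot: [-2.527, 1.428, 0.041]
force: [-0.5, -0.2, -0.8]
opening: 0.0328
```

```bash
python3 -c "
from h import *
go(.452,-.384,.066,146.8)"
```

```text
pos [ 0.4544 -0.3859  0.0735] turn 0.0 down/y/z cm [0.71 0.03 0.39] horizontal-only [-0.03 -0.03  0.3 ] dz -0.75 q6 -1.75 axes y [-0.54 -0.84 -0.08] z [-0.83  0.54 -0.12] op 0.0328 F [-0.5 -0.2 -0.8] t 36.15
```

Call:
{"name": "apply_moves", "arguments": {"commands": [[[0.3,0,0.1],0],[[0.2,0,0],0],[[0.2,0,0],0],[[0.2,0,0],0],[[0,0,0],0]]}}

```text
clock: 36.78
tool_pos: [0.4552, -0.3859, 0.0685]
eef_rot: [-2.547, 1.425, 0.02]
force: [0.4, -0.1, -0.5]
opening: 0.0329
```

Call:
{"name": "apply_moves", "arguments": {"commands": [[[0.2,0,0],0],[[0.2,0,0],0],[[0,0,0],0]]}}

```text
clock: 37.15
tool_pos: [0.4558, -0.3863, 0.0683]
eef_rot: [-2.563, 1.423, 0.004]
force: [-0.6, -1.4, 0.2]
opening: 0.0331
```

Call:
{"name": "apply_moves", "arguments": {"commands": [[[0.1,0,0],0],[[0,0,0],0],[[0,0,0],0],[[0,0,0],0],[[-1,-0.1,-0.1],0],[[-2,-0.1,-0.2],0],[[-4,-0.2,-0.4],0],[[-6,0,0],0],[[-6,0,0],0]], "hand": 4.9}}

```text
clock: 38.28
tool_pos: [0.4343, -0.3849, 0.257]
eef_rot: [-2.511, 1.43, 0.056]
force: [1.8, -0.7, 0.5]
opening: 0.0493
```

```bash
python3 - <<'E'
from h import *
go(.486,.386,.25,146.8)
p,d=arm.camera("scene");cv2.imwrite("pics/g.png",p[:,:,::-1])
C=cloud("scene",d);H=hsv(p);m=(H[...,0]<20)&(H[...,1]>100)&(C[...,2]>.07)
for b,c,s in blobs(m,15):
  if 140<c[0]<240 and c[1]<280: print("or",c.round(1),s[4],np.median(C[b],0).round(3),C[b][:,2].max().round(3))
E
```

```text
pos [ 0.4343 -0.3849  0.257 ] turn 0.0 down/y/z cm [  2.03 -67.41  37.72] horizontal-only [  1.33 -67.47  37.64] dz -0.7 q6 -1.77 axes y [-0.54 -0.84 -0.08] z [-0.83  0.54 -0.11] op 0.0493 F [ 1.8 -0.7  0.5] t 38.27
or [177.2 225.6] 126 [ 0.433 -0.429  0.093] 0.099
or [189.4 235.7] 137 [ 0.461 -0.384  0.092] 1.036
```

Call:
{"name": "apply_moves", "arguments": {"commands": [[[-2,-3,1.7],0],[[0,-5.2,2.9],0],[[0,-5.2,2.9],0],[[0,-5.2,2.9],0],[[0,-5.2,2.9],0],[[0,-5.2,2.9],0],[[0,-5.2,2.9],0],[[0,-5.2,2.9],0],[[0,-5.2,2.9],0],[[0,-5.2,2.9],0]]}}

```text
clock: 39.58
tool_pos: [0.4722, 0.1947, 0.3011]
eef_rot: [-2.59, 1.402, -0.032]
force: [1.0, -1.3, -0.9]
opening: 0.0487
```

```bash
python3 -c "
from h import *
go(.486,.386,.25,146.8)"
```

```text
pos [0.4722 0.1947 0.3011] turn -0.011 down/y/z cm [  5.17 -16.37   9.95] horizontal-only [  0.13 -16.81   9.22] dz -5.11 q6 -0.56 axes y [-0.53 -0.84 -0.09] z [-0.83  0.54 -0.14] op 0.0487 F [ 1.  -1.3 -0.9] t 39.58
```

Call:
{"name": "apply_moves", "arguments": {"commands": [[[0,-4,2.3],0],[[0,-4,2.3],0],[[0.5,-4,2.2],0],[[1,-3,1.8],0],[[1,-1.2,0.8],0],[[0,0,0],0]]}}

```text
clock: 40.33
tool_pos: [0.4855, 0.3925, 0.279]
eef_rot: [-2.576, 1.398, -0.012]
force: [0.4, -0.5, 0.9]
opening: 0.0487
```

```bash
python3 -c "
from h import *
go(.488,.386,.11,146.8)"
```

```text
pos [0.4855 0.3925 0.279 ] turn -0.004 down/y/z cm [16.69  1.96  1.9 ] horizontal-only [ 0.04  0.42 -0.56] dz -16.9 q6 -0.27 axes y [-0.53 -0.84 -0.09] z [-0.83  0.54 -0.15] op 0.0487 F [ 0.4 -0.5  0.9] t 40.33
```

Call:
{"name": "apply_moves", "arguments": {"commands": [[[3,0.4,0],0],[[3,0.3,0.4],0],[[3,0.3,0.4],0],[[3,0.3,0.4],0],[[3,0.3,0.4],0],[[1.5,0.2,0.2],0],[[0,0,0],0]]}}

```text
clock: 41.2
tool_pos: [0.4923, 0.3785, 0.1155]
eef_rot: [-2.554, 1.39, 0.002]
force: [0.7, 0.2, -0.2]
opening: 0.0492
```

```bash
python3 - <<'E'
from h import *
go(.488,.386,.057,146.8)
p,d=arm.camera("scene")
cv2.imwrite("pics/h.png",cv2.resize(np.hstack([p[230:370,440:600],cv2.imread("pics/g.png")[180:320,120:280,::-1]]),None,fx=2.5,fy=2.5,interpolation=2)[:,:,::-1])
E
```

```text
pos [0.4923 0.3785 0.1155] turn -0.014 down/y/z cm [5.68 0.16 1.64] horizontal-only [-0.08 -0.41  0.76] dz -5.85 q6 -0.28 axes y [-0.53 -0.84 -0.1 ] z [-0.83  0.54 -0.15] op 0.0492 F [ 0.7  0.2 -0.2] t 41.2
```

View pics/h.png

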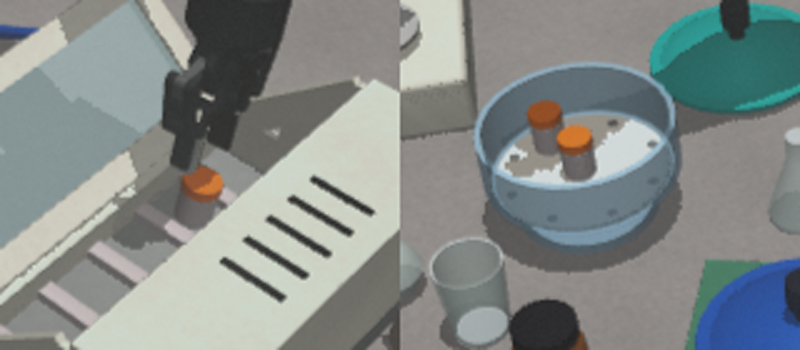

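Two tins stand upright on the plate, and the gripper is above the third. Descend with a correction.

Call:
{"name": "apply_moves", "arguments": {"commands": [[[0.5,-0.3,0.8],0],[[1.5,0.1,0.2],0],[[1.5,0.1,0.2],0],[[1.2,0.1,0.2],0],[[0.5,0.1,0.1],0],[[0,0,0],0]]}}

```text
clock: 42.0
tool_pos: [0.4899, 0.3881, 0.0614]
eef_rot: [-2.538, 1.387, 0.018]
force: [-0.1, 0.4, -0.9]
opening: 0.0488
```

```bash
python3 -c "
from h import *
go(.488,.386,.058,146.8)"
```

```text
pos [0.4899 0.3881 0.0614] turn -0.015 down/y/z cm [0.3  0.31 0.1 ] horizontal-only [-0.04  0.28  0.05] dz -0.34 q6 -0.27 axes y [-0.53 -0.84 -0.1 ] z [-0.83  0.54 -0.15] op 0.0488 F [-0.1  0.4 -0.9] t 42.0
```

Call:
{"name": "apply_moves", "arguments": {"commands": [[[0.3,0.2,0],0],[[0,0,0],0],[[0,0,0],0]]}}

```text
clock: 42.38
tool_pos: [0.4899, 0.3866, 0.0591]
eef_rot: [-2.532, 1.386, 0.023]
force: [0.1, -0.3, -0.8]
opening: 0.0487
```

Call:
{"name": "apply_moves", "arguments": {"commands": [[[0,0,0],0],[[0,0,0],0],[[0,0,0],0],[[0,0,0],0],[[-1,-0.1,-0.1],0],[[-2,-0.2,-0.3],0],[[-4,-0.4,-0.6],0],[[-5,0,0],0],[[-6,0,0],0],[[-6,0,0],0]], "hand": 2.5}}

```text
clock: 43.62
tool_pos: [0.4554, 0.384, 0.3017]
eef_rot: [-2.562, 1.392, -0.007]
force: [1.1, 0.8, -1.1]
opening: 0.0337
```

```bash
python3 -c "
from h import *
go(.482,-.342,.27,146.8)"
```

```text
pos [0.4554 0.384  0.3017] turn -0.015 down/y/z cm [  3.68  59.93 -41.03] horizontal-only [  0.56  59.63 -41.5 ] dz -3.17 q6 -0.23 axes y [-0.53 -0.84 -0.1 ] z [-0.83  0.54 -0.15] op 0.0337 F [ 1.1  0.8 -1.1] t 43.62
```

Call:
{"name": "apply_moves", "arguments": {"commands": [[[-0.2,3,-2],-0.01],[[-0.2,4.9,-3.4],0],[[-0.2,4.9,-3.4],0],[[-0.2,4.9,-3.4],0],[[-0.2,4.9,-3.4],0],[[-0.2,4.9,-3.4],0],[[-0.2,4.9,-3.4],0],[[-0.2,4.9,-3.4],0],[[-0.2,4.9,-3.4],0],[[-0.2,4.9,-3.4],0]]}}

```text
clock: 44.88
tool_pos: [0.469, -0.2, 0.3375]
eef_rot: [-2.542, 1.37, 0.033]
force: [2.0, 0.8, -1.0]
opening: 0.0338
```

```bash
python3 -c "
from h import *
go(.482,-.342,.23,146.8)"
```

```text
pos [ 0.469  -0.2     0.3375] turn 0.003 down/y/z cm [10.7  12.48 -6.98] horizontal-only [ 0.17 11.26 -8.75] dz -10.75 q6 -1.45 axes y [-0.53 -0.84 -0.11] z [-0.83  0.54 -0.16] op 0.0338 F [ 2.   0.8 -1. ] t 44.88
```

Call:
{"name": "apply_moves", "arguments": {"commands": [[[0.5,4,-3],0],[[1,4,-3],0],[[2,3,-1.5],0],[[2,1,0.3],0],[[2,0.2,0.3],0],[[0,0,0],0]]}}

```text
clock: 45.62
tool_pos: [0.4746, -0.3501, 0.2629]
eef_rot: [-2.555, 1.368, 0.011]
force: [0.8, -1.1, -0.2]
opening: 0.0336
```

```bash
python3 -c "
from h import *
go(.482,-.342,.13,146.8)"
```

```text
pos [ 0.4746 -0.3501  0.2629] turn -0.005 down/y/z cm [13.17  0.4   2.06] horizontal-only [ 0.15 -1.07 -0.17] dz -13.29 q6 -1.69 axes y [-0.53 -0.84 -0.11] z [-0.82  0.54 -0.17] op 0.0336 F [ 0.8 -1.1 -0.2] t 45.62
```

Call:
{"name": "apply_moves", "arguments": {"commands": [[[2,-0.8,0.2],0],[[3,0.3,0.5],0],[[3,0.3,0.5],0],[[3,0.3,0.5],0],[[3,0.3,0.5],0],[[0.5,0,0],0],[[0,0,0],0]]}}

```text
clock: 46.5
tool_pos: [0.4887, -0.3427, 0.1261]
eef_rot: [-2.602, 1.356, -0.032]
force: [0.7, 0.3, 0.1]
opening: 0.0337
```

```bash
python3 -c "
from h import *
go(.482,-.342,.07,146.8)"
```

```text
pos [ 0.4887 -0.3427  0.1261] turn -0.003 down/y/z cm [5.33 0.91 1.62] horizontal-only [-0.14  0.3   0.59] dz -5.61 q6 -1.66 axes y [-0.53 -0.84 -0.11] z [-0.82  0.54 -0.18] op 0.0337 F [0.7 0.3 0.1] t 46.5
```

Call:
{"name": "apply_moves", "arguments": {"commands": [[[1.5,0.4,0.7],0],[[1.5,0.2,0.4],0],[[1,0.2,0.3],0],[[0.6,0.1,0.1],0],[[0.2,0,0.1],0],[[0,0,0],0]]}}

```text
clock: 47.25
tool_pos: [0.4817, -0.343, 0.0748]
eef_rot: [-2.613, 1.353, -0.043]
force: [-0.1, -0.6, -1.0]
opening: 0.0334
```

```bash
python3 -c "
from h import *
go(.482,-.342,.069,146.8)"
```

```text
pos [ 0.4817 -0.343   0.0748] turn -0.003 down/y/z cm [ 0.58 -0.04  0.14] horizontal-only [ 0.01 -0.1   0.03] dz -0.58 q6 -1.67 axes y [-0.53 -0.84 -0.11] z [-0.82  0.54 -0.19] op 0.0334 F [-0.1 -0.6 -1. ] t 47.25
```

Call:
{"name": "apply_moves", "arguments": {"commands": [[[0.2,0,0],0],[[0.2,0,0],0],[[0.2,0,0],0],[[0,0,0],0]]}}

```text
clock: 47.75
tool_pos: [0.4838, -0.3437, 0.071]
eef_rot: [-2.621, 1.351, -0.051]
force: [0.5, 0.7, -0.5]
opening: 0.0333
```

Call:
{"name": "apply_moves", "arguments": {"commands": [[[0.2,0,0.1],0],[[0.2,0,0],0],[[0,0,0],0]]}}

```text
clock: 48.12
tool_pos: [0.4846, -0.3439, 0.0712]
eef_rot: [-2.634, 1.347, -0.064]
force: [-0.3, -0.0, -1.3]
opening: 0.0335
```

Call:
{"name": "apply_moves", "arguments": {"commands": [[[0,0,0],0],[[0,0,0],0],[[0,0,0],0],[[0,0,0],0],[[-1,-0.1,-0.2],0],[[-2,-0.2,-0.4],0],[[-4,-0.4,-0.8],0],[[-6,-0.6,-1],0],[[-6,0,0],0]], "hand": 5.0}}

```text
clock: 49.25
tool_pos: [0.4674, -0.3416, 0.2635]
eef_rot: [-2.606, 1.355, -0.036]
force: [0.5, -1.6, -0.5]
opening: 0.05
```

```bash
python3 - <<'E'
from h import *
go(.454,.165,.25,56.8);door()
p,d=arm.camera("scene");t,dt=arm.camera("top")
C=cloud("scene",d);H=hsv(p);m=(H[...,0]<20)&(H[...,1]>100)&(C[...,2]>.07)
for b,c,s in blobs(m,15):
  if 140<c[0]<240 and c[1]<280: print("or",c.round(1),s[4],np.median(C[b],0).round(3))
m=(H[...,0]>100)&(H[...,0]<125)&(H[...,1]>120)&(H[...,2]>50);b=big(m);q=C[b];print("lid",np.percentile(q,[1,50,99],axis=0).round(3))
m&=(C[...,1]>.05)&(C[...,2]>.1)&(C[...,2]<.2);print("handle",np.percentile(C[m],[2,50,98],axis=0).round(3))
cv2.imwrite("pics/i.png",p[150:450,90:][:,:,::-1])
E
```

```text
pos [ 0.4674 -0.3416  0.2635] turn 1.568 down/y/z cm [ 0.63 28.62 41.84] horizontal-only [-0.68 28.37 41.99] dz -1.35 q6 -1.69 axes y [-0.82  0.54 -0.18] z [0.53 0.84 0.11] op 0.05 F [ 0.5 -1.6 -0.5] t 49.25
cab xyz -0.5724 -0.289 0.1925 r 0.6039 door 1.789 F [ 0.5 -1.6 -0.5] op 0.05 tilt [ 0.214 -0.008 -0.977]
or [177.2 225.6] 127 [ 0.434 -0.43   0.092]
or [194.6 240.2] 267 [ 0.472 -0.37   0.093]
lid [[ 0.492 -0.211  0.013]
 [ 0.608 -0.105  0.028]
 [ 0.682 -0.021  0.047]]
handle [[0.409 0.133 0.148]
 [0.46  0.166 0.153]
 [0.525 0.222 0.169]]
```

View pics/i.png

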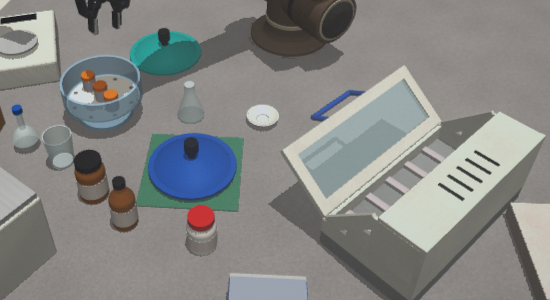

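All three tins stand in the bowl, at crop (88,75), (99,86) and (110,96). The lid is undisturbed at (192,165), and the handle is at (337,104). Next is the door: turn the jaws, then go to the handle.

Call:
{"name": "apply_moves", "arguments": {"commands": [[[-1,0,0],0.18],[[-1,0,0],0.18],[[-1,0,0],0.18],[[-1,0,0],0.18],[[0,0,0],0.18],[[0,0,0],0.18],[[0,0,0],0.18],[[0,0,0],0.18],[[0,0,0],0.16]]}}

```text
clock: 50.48
tool_pos: [0.4595, -0.3428, 0.3156]
eef_rot: [-1.005, 1.339, -0.088]
force: [-0.3, 0.6, -0.1]
opening: 0.0499
```

```bash
python3 -c "
from h import *
go(.454,.165,.25,56.8)"
```

```text
pos [ 0.4595 -0.3428  0.3156] turn -0.062 down/y/z cm [ 5.23 29.98 41.18] horizontal-only [-1.15 28.66 41.91] dz -6.56 q6 -0.04 axes y [-0.81  0.56 -0.2 ] z [0.54 0.83 0.11] op 0.0499 F [-0.3  0.6 -0.1] t 50.48
```

Call:
{"name": "apply_moves", "arguments": {"commands": [[[0,2,3],-0.06],[[0.5,3.5,5],0],[[0.5,3.5,5],0],[[0.5,3.5,5],0],[[0.5,3.5,5],0],[[0.5,3.5,5],0],[[0.5,3.5,5],0],[[0.5,3.5,5],0],[[0.5,2,2.5],0],[[0,0,0],0]]}}

```text
clock: 51.72
tool_pos: [0.4632, 0.1636, 0.2661]
eef_rot: [-1.056, 1.331, -0.082]
force: [-0.1, -0.5, -0.2]
opening: 0.0496
```

```bash
python3 -c "
from h import *
go(.456,.166,.20,56.8)"
```

```text
pos [0.4632 0.1636 0.2661] turn -0.005 down/y/z cm [ 6.24  2.08 -0.96] horizontal-only [-0.17  0.71 -0.19] dz -6.61 q6 0.99 axes y [-0.81  0.56 -0.21] z [0.54 0.83 0.12] op 0.0496 F [-0.1 -0.5 -0.2] t 51.73
```

Call:
{"name": "apply_moves", "arguments": {"commands": [[[2,0.9,-0.1],0],[[2,0.5,-0.2],0],[[2,0.5,-0.2],0],[[0,0,0],0]], "hand": 3.0}}

```text
clock: 52.22
tool_pos: [0.4598, 0.167, 0.2038]
eef_rot: [-1.054, 1.328, -0.081]
force: [-0.5, -0.1, 0.8]
opening: 0.0298
```

```bash
python3 -c "
from h import *
go(.456,.168,.137,56.8)"
```

```text
pos [0.4598 0.167  0.2038] turn -0.006 down/y/z cm [ 6.4   1.76 -0.91] horizontal-only [-0.09  0.36 -0.13] dz -6.68 q6 1.0 axes y [-0.8   0.56 -0.21] z [0.54 0.83 0.12] op 0.0298 F [-0.5 -0.1  0.8] t 52.23
```

Call:
{"name": "apply_moves", "arguments": {"commands": [[[1.6,0.5,-0.3],0],[[1.5,0.4,-0.2],0],[[1.5,0.4,-0.2],0],[[1.2,0.3,-0.1],0],[[0.5,0.1,0],0],[[0,0,0],0]]}}

```text
clock: 52.98
tool_pos: [0.4592, 0.1677, 0.1393]
eef_rot: [-1.045, 1.323, -0.076]
force: [-0.3, 0.2, 0.2]
opening: 0.0301
```

```bash
python3 -c "
from h import *
go(.456,.168,.137,56.8);door()"
```

```text
pos [0.4592 0.1677 0.1393] turn -0.009 down/y/z cm [ 0.14  0.32 -0.18] horizontal-only [-0.08  0.27 -0.15] dz -0.23 q6 1.01 axes y [-0.8   0.56 -0.21] z [0.54 0.83 0.12] op 0.0301 F [-0.3  0.2  0.2] t 52.98
cab xyz -0.1507 -0.0032 0.0683 r 0.1655 door 1.688 F [-0.3  0.2  0.2] op 0.0301 tilt [ 0.244 -0.019 -0.969]
```

Call:
{"name": "apply_moves", "arguments": {"commands": [[[0,0,0],0],[[0,0,0],0],[[0,0,0],0],[[0,-0.5,0],0],[[0,-0.5,0],0],[[0,-0.5,0],0]], "hand": 0}}

```text
clock: 53.72
tool_pos: [0.4584, 0.1666, 0.1392]
eef_rot: [-0.964, 1.352, 0.016]
force: [-17.3, 11.3, 5.9]
opening: 0.0093
```

```bash
python3 -c "
from h import *
door()"
```

```text
cab xyz -0.1521 -0.0032 0.0682 r 0.1667 door 1.692 F [-17.3  11.3   5.9] op 0.0093 tilt [ 0.217  0.004 -0.976]
```

The tilt comes back when I pull along the fixed bar, so I'll use that to straighten the tool.

Call:
{"name": "apply_moves", "arguments": {"commands": [[[0,-0.6,0],0],[[0,-0.6,0],0],[[0,-0.6,0],0],[[0,-0.6,0],0],[[0,-0.6,0],0],[[0,-0.6,0],0]]}}

```text
clock: 54.48
tool_pos: [0.4608, 0.1652, 0.1387]
eef_rot: [-0.673, 1.4, 0.331]
force: [-23.1, 11.8, 7.9]
opening: 0.0092
```

```bash
python3 -c "
from h import *
door();go(.456,.168,.137,56.8)"
```

```text
cab xyz -0.1519 -0.006 0.0677 r 0.1663 door 1.694 F [-23.1  11.8   7.9] op 0.0092 tilt [ 0.161  0.055 -0.985]
pos [0.4608 0.1652 0.1387] turn 0.019 down/y/z cm [ 0.1   0.57 -0.05] horizontal-only [-0.06  0.56 -0.03] dz -0.17 q6 0.91 axes y [-0.82  0.56 -0.1 ] z [0.54 0.83 0.13] op 0.0092 F [-23.1  11.8   7.9] t 54.48
```

Call:
{"name": "apply_moves", "arguments": {"commands": [[[0,-0.6,0],0],[[0,-0.6,0],0],[[0,-0.6,0],0],[[0,-0.6,0],0],[[0,-0.6,0],0],[[0,0,0],0]]}}

```text
clock: 55.22
tool_pos: [0.4646, 0.1629, 0.1383]
eef_rot: [-0.344, 1.421, 0.673]
force: [6.0, -4.2, -5.6]
opening: 0.0094
```

```bash
python3 -c "
from h import *
door();go(.456,.168,.137,56.8)"
```

```text
cab xyz -0.1517 -0.0104 0.0673 r 0.166 door 1.696 F [ 6.  -4.2 -5.6] op 0.0094 tilt [ 0.116  0.093 -0.989]
pos [0.4646 0.1629 0.1383] turn 0.029 down/y/z cm [ 0.08  1.   -0.07] horizontal-only [-0.05  0.99 -0.05] dz -0.13 q6 0.86 axes y [-0.83  0.55 -0.05] z [0.54 0.83 0.14] op 0.0094 F [ 6.  -4.2 -5.6] t 55.23
```

Call:
{"name": "apply_moves", "arguments": {"commands": [[[0,-0.6,0],0],[[0,-0.6,0],0],[[0,-0.6,0],0],[[-0.8,0,0.6],0],[[-1.2,0,0.8],0],[[-1.2,0,0.9],0],[[-1.2,0,1.0],0],[[-1.1,0,1.2],0]]}}

```text
clock: 56.22
tool_pos: [0.4889, 0.1954, 0.1972]
eef_rot: [-0.106, 1.424, 0.915]
force: [8.6, 4.6, -19.5]
opening: 0.0091
```

```bash
python3 -c "
from h import *
door();go(.456,.168,.137,56.8)"
```

```text
cab xyz -0.1113 -0.0129 0.1262 r 0.1683 door 1.265 F [  8.6   4.6 -19.5] op 0.0091 tilt [ 0.089  0.116 -0.989]
pos [0.4889 0.1954 0.1972] turn 0.031 down/y/z cm [ 5.34  1.31 -4.93] horizontal-only [-0.61  1.24 -4.05] dz -6.02 q6 0.89 axes y [-0.84  0.55 -0.01] z [0.54 0.83 0.15] op 0.0091 F [  8.6   4.6 -19.5] t 56.23
```

Call:
{"name": "apply_moves", "arguments": {"commands": [[[-0.8,0,1.5],0],[[-0.7,0,1.6],0],[[-0.5,0,1.7],0],[[-0.3,0,1.8],0],[[-0.1,0,1.8],0]]}}

```text
clock: 56.85
tool_pos: [0.5309, 0.2594, 0.2401]
eef_rot: [-0.171, 1.432, 0.844]
force: [-1.8, -4.8, -2.5]
opening: 0.009
```

```bash
python3 -c "
from h import *
door()"
```

```text
cab xyz -0.0347 -0.0131 0.1691 r 0.1727 door 0.745 F [-1.8 -4.8 -2.5] op 0.009 tilt [ 0.092  0.103 -0.99 ]
```

Call:
{"name": "apply_moves", "arguments": {"commands": [[[0,0,1.8],0],[[0.2,0,1.8],0],[[0.4,0,1.7],0],[[0.5,0,1.7],0],[[0.7,0,1.6],0]]}}

```text
clock: 57.48
tool_pos: [0.5798, 0.334, 0.2393]
eef_rot: [-0.204, 1.432, 0.807]
force: [-5.6, 0.1, 3.1]
opening: 0.0092
```

```bash
python3 -c "
from h import *
door()"
```

```text
cab xyz 0.0545 -0.0131 0.1683 r 0.1769 door 0.23 F [-5.6  0.1  3.1] op 0.0092 tilt [ 0.095  0.1   -0.99 ]
```

Call:
{"name": "apply_moves", "arguments": {"commands": [[[0.9,0,1.1],0],[[0.9,0,1.1],0],[[1.0,0,1.0],0],[[0.7,0,0.8],0],[[0.3,0,0.5],0],[[0,0,0],0]]}}

```text
clock: 58.22
tool_pos: [0.6013, 0.363, 0.2214]
eef_rot: [-0.322, 1.447, 0.681]
force: [3.4, 4.0, -4.7]
opening: 0.0091
```

```bash
python3 -c "
from h import *
door()"
```

```text
cab xyz 0.0905 -0.0152 0.1504 r 0.1755 door 0.001 F [ 3.4  4.  -4.7] op 0.0091 tilt [ 0.096  0.078 -0.992]
```

Call:
{"name": "apply_moves", "arguments": {"commands": [[[0.1,0,0.6],0],[[0.1,0,0.6],0],[[0.1,0,0.6],0],[[0.1,0,0.6],0]]}}

```text
clock: 58.72
tool_pos: [0.6016, 0.3635, 0.221]
eef_rot: [-0.508, 1.487, 0.486]
force: [-19.2, -24.2, 14.7]
opening: 0.0089
```

```bash
python3 -c "
from h import *
door();go(.59,.368,.2,56.8)"
```

```text
cab xyz 0.0911 -0.0152 0.15 r 0.1755 door -0.003 F [-19.2 -24.2  14.7] op 0.0089 tilt [ 0.074  0.039 -0.996]
pos [0.6016 0.3635 0.221 ] turn 0.004 down/y/z cm [ 2.03  1.3  -0.41] horizontal-only [-0.07  1.22 -0.25] dz -2.1 q6 1.12 axes y [-0.83  0.55 -0.04] z [0.55 0.83 0.07] op 0.0089 F [-19.2 -24.2  14.7] t 58.73
```

Call:
{"name": "apply_moves", "arguments": {"commands": [[[0,-0.4,0.4],0],[[0,-0.5,0.4],0],[[0,-0.5,0.3],0],[[0,-0.4,0.2],0],[[0,0,0],0]]}}

```text
clock: 59.35
tool_pos: [0.601, 0.3633, 0.2208]
eef_rot: [-0.127, 1.526, 0.874]
force: [5.0, -5.5, 1.6]
opening: 0.0089
```

```bash
python3 -c "
from h import *
door();go(.59,.368,.2,56.8)"
```

```text
cab xyz 0.0906 -0.0148 0.1498 r 0.1751 door -0.001 F [ 5.  -5.5  1.6] op 0.0089 tilt [ 0.029  0.034 -0.999]
pos [0.601  0.3633 0.2208] turn 0.01 down/y/z cm [ 2.06  1.19 -0.3 ] horizontal-only [-0.02  1.18 -0.2 ] dz -2.08 q6 1.11 axes y [-0.84  0.55 -0.01] z [0.55 0.84 0.04] op 0.0089 F [ 5.  -5.5  1.6] t 59.35
```

Tool is nearly straight again and the door is on its shut stop. Release, rise and check the scene.

Call:
{"name": "apply_moves", "arguments": {"commands": [[[0,0,0],0],[[0,0,0],0],[[0,0,0],0],[[-1,0,0],0],[[-2,0,0],0],[[-4,0,0],0],[[-5,0,0],0],[[-3,-3,-4],0],[[0,-3,-4.5],0],[[0,-3,-4.5],0]], "hand": 4.0}}

```text
clock: 60.6
tool_pos: [0.6043, 0.2032, 0.37]
eef_rot: [-0.105, 1.52, 0.905]
force: [1.2, -0.7, -0.2]
opening: 0.0401
```

```bash
python3 - <<'E'
from h import *
p,d=arm.camera("scene");t,dt=arm.camera("top")
C=cloud("scene",d);H=hsv(p);T=hsv(t);Ct=cloud("top",dt)
m=(H[...,0]>100)&(H[...,0]<125)&(H[...,1]>120)&(H[...,2]>50)
h=m&(C[...,1]>.2)&(C[...,2]>.2)&(C[...,2]<.26);print("handle",np.median(C[h],0).round(3),h.sum(),"before .592 .367 .231")
b=big(m);print("lid",np.percentile(C[b],[1,50,99],axis=0).round(3))
m=(T[...,0]>100)&(T[...,0]<125)&(T[...,1]>120)&(Ct[...,2]<.07)&(Ct[...,2]>0);m[:,:260]=0
b=big(m);k=cv2.convexHull(np.vstack(cv2.findContours(b.astype(np.uint8),0,2)[0]));e=cv2.fitEllipse(k);print("lid top",e,ray("top",*e[0],.022).round(4))
cn=ray("top",*e[0],.022);
for n,q in(("top",t),("scene",p)):
    u,v=proj(n,[cn[0],cn[1],.074]).astype(int);w=q[v-14:v+15,u-14:u+15].max(2)<70;c=np.argwhere(w).mean(0)+[v-14,u-14];print(n,w.sum(),ray(n,c[1],c[0],.085 if n=="top" else .074).round(4))
cv2.imwrite("pics/j.png",np.hstack([cv2.resize(p[190:290,130:250],(480,400)),cv2.resize(p[240:440,400:640],(320,400))])[:,:,::-1])
go(.586,-.118,.2)
E
```

```text
handle [0.596 0.368 0.228] 360 before .592 .367 .231
lid [[ 0.493 -0.211  0.013]
 [ 0.609 -0.105  0.028]
 [ 0.682 -0.021  0.047]]
lid top ((342.67303466796875, 210.43019104003906), (65.9284896850586, 67.02519226074219), 99.40902709960938) [ 0.5808 -0.1166  0.022 ]
top 70 [ 0.5796 -0.1167  0.085 ]
scene 229 [ 0.5872 -0.1163  0.074 ]
pos [0.6043 0.1996 0.3712] turn 0 down/y/z cm [ 15.8  -15.38 -28.62] horizontal-only [ -1.3  -15.5  -27.76] dz -17.12 q6 0.87 axes y [-0.84  0.54 -0.01] z [0.54 0.84 0.05] op 0.0399 F [0.7 0.2 0.9] t 60.7
```

View pics/j.png

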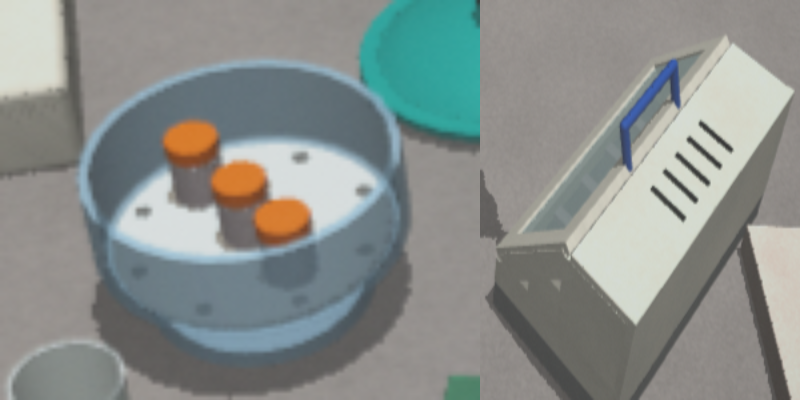

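Crop: three tins upright on the plate, the door shut against the frame and the lid untouched. Now the lid: turn the jaws about -1.0 rad and move over the knob.

Call:
{"name": "apply_moves", "arguments": {"commands": [[[0,0,0],-0.17],[[0,0,0],-0.17],[[0,0,0],-0.17],[[0,0,0],-0.17],[[0,0,0],-0.17],[[0,0,0],-0.17],[[0,0,0],0]], "hand": 8.5}}

```text
clock: 61.58
tool_pos: [0.6045, 0.2013, 0.3764]
eef_rot: [-1.207, 1.512, 0.848]
force: [0.3, 0.4, -0.2]
opening: 0.0849
```

```bash
python3 -c "
from h import *
go(.586,-.118,.2)"
```

```text
pos [0.6045 0.2013 0.3764] turn 0 down/y/z cm [ 16.14  17.44 -27.74] horizontal-only [ -1.47  16.48 -27.38] dz -17.64 q6 -0.18 axes y [-0.88 -0.46 -0.05] z [-0.47  0.88  0.02] op 0.0849 F [ 0.3  0.4 -0.2] t 61.58
```

Call:
{"name": "apply_moves", "arguments": {"commands": [[[0.5,2.5,-4],0],[[1,2.8,-4.6],0],[[2,2.8,-4.6],0],[[2,2.8,-4.6],0],[[2,2.8,-4.6],0],[[2,2,-3.3],0],[[2,0.9,-1.5],0],[[0,0,0],0]]}}

```text
clock: 62.58
tool_pos: [0.5881, -0.1169, 0.2446]
eef_rot: [-1.212, 1.507, 0.819]
force: [0.1, 0.6, -0.3]
opening: 0.0851
```

```bash
python3 -c "
from h import *
go(.586,-.118,.13)"
```

```text
pos [ 0.5881 -0.1169  0.2446] turn 0 down/y/z cm [11.43  0.92 -0.26] horizontal-only [-0.01  0.24 -0.  ] dz -11.46 q6 -0.68 axes y [-0.89 -0.44 -0.06] z [-0.44  0.9   0.02] op 0.0851 F [ 0.1  0.6 -0.3] t 62.58
```

Call:
{"name": "apply_moves", "arguments": {"commands": [[[3,0.3,-0.1],0],[[3,0.2,-0.1],0],[[3,0.2,-0.1],0],[[2,0.1,0],0],[[2,0.1,0],0],[[0,0,0],0]]}}

```text
clock: 63.32
tool_pos: [0.5927, -0.1114, 0.1198]
eef_rot: [-1.31, 1.499, 0.716]
force: [0.2, 0.7, 0.8]
opening: 0.085
```

```bash
python3 -c "
from h import *
go(.587,-.118,.057)"
```

```text
pos [ 0.5927 -0.1114  0.1198] turn 0 down/y/z cm [ 6.2   1.24 -0.46] horizontal-only [-0.06  0.8  -0.35] dz -6.28 q6 -0.67 axes y [-0.9  -0.44 -0.07] z [-0.44  0.9   0.02] op 0.085 F [0.2 0.7 0.8] t 63.33
```

Call:
{"name": "apply_moves", "arguments": {"commands": [[[1.5,0.8,-0.4],0],[[2,0.1,0],0],[[1.5,0.1,0],0],[[1,0.1,0],0],[[0.4,0,0],0],[[0,0,0],0]]}}

```text
clock: 64.08
tool_pos: [0.5905, -0.117, 0.0566]
eef_rot: [-1.378, 1.495, 0.647]
force: [-0.3, 0.5, 0.8]
opening: 0.0848
```

```bash
python3 -c "
from h import *
go(.587,-.118,.057)"
```

```text
pos [ 0.5905 -0.117   0.0566] turn 0 down/y/z cm [-0.06  0.36  0.07] horizontal-only [-0.03  0.36  0.07] dz 0.04 q6 -0.68 axes y [-0.9  -0.44 -0.07] z [-0.44  0.9   0.01] op 0.0848 F [-0.3  0.5  0.8] t 64.08
```

Call:
{"name": "apply_moves", "arguments": {"commands": [[[0,0.3,0.1],0],[[0,0,0],0]]}}

```text
clock: 64.32
tool_pos: [0.5878, -0.1176, 0.0573]
eef_rot: [-1.392, 1.494, 0.633]
force: [-0.0, 0.1, -0.1]
opening: 0.085
```

Call:
{"name": "apply_moves", "arguments": {"commands": [[[0,0,0],0],[[0,0,0],0],[[0,0,0],0],[[0,0,0],0],[[0,0,0],0],[[0,0,0],0],[[0,0,0],0]], "hand": 2}}

```text
clock: 65.2
tool_pos: [0.5881, -0.1174, 0.0585]
eef_rot: [-1.403, 1.493, 0.622]
force: [-0.7, 0.4, 1.9]
opening: 0.0305
```

Call:
{"name": "apply_moves", "arguments": {"commands": [[[-1,0,0],0],[[-1.5,-0.1,0],0],[[-3,-0.2,0],0],[[-4,-0.3,0],0],[[-5,-0.3,0],0],[[-4,0,0],0],[[-2,0,0],0],[[0,0,0],0]]}}

```text
clock: 66.2
tool_pos: [0.5815, -0.123, 0.2733]
eef_rot: [-1.383, 1.494, 0.642]
force: [1.4, 0.0, -3.6]
opening: 0.0306
```

```bash
python3 -c "
from h import *
go(.454,-.383,.24)"
```

```text
pos [ 0.5815 -0.123   0.2733] turn 0 down/y/z cm [  1.35  23.04 -17.81] horizontal-only [ -1.97  22.79 -17.76] dz -3.33 q6 -0.69 axes y [-0.9  -0.44 -0.08] z [-0.44  0.9   0.01] op 0.0306 F [ 1.4  0.  -3.6] t 66.2
```

Call:
{"name": "apply_moves", "arguments": {"commands": [[[0,2,-1.6],0],[[0,3.5,-2.7],0],[[0,4,-3.1],0],[[0,4,-3.1],0],[[0,3.5,-2.7],0],[[0,2.5,-2],0],[[0,1.2,-1],0],[[0,0,0],0]]}}

```text
clock: 67.2
tool_pos: [0.462, -0.3633, 0.246]
eef_rot: [-1.227, 1.497, 0.8]
force: [-0.5, 0.1, -3.4]
opening: 0.0308
```

```bash
python3 -c "
from h import *
go(.456,-.383,.19)"
```

```text
pos [ 0.462  -0.3633  0.246 ] turn 0 down/y/z cm [ 5.45  1.79 -1.64] horizontal-only [-0.14  1.4  -1.5 ] dz -5.6 q6 -1.16 axes y [-0.9  -0.44 -0.07] z [-0.44  0.9   0.02] op 0.0308 F [-0.5  0.1 -3.4] t 67.2
```

Call:
{"name": "apply_moves", "arguments": {"commands": [[[1,1.1,-1.2],0],[[1.5,0.4,-0.4],0],[[1.5,0.2,-0.1],0],[[1.2,0.1,0],0],[[0,0,0],0]]}}

```text
clock: 67.82
tool_pos: [0.4568, -0.3817, 0.1869]
eef_rot: [-1.185, 1.496, 0.846]
force: [0.0, 0.1, -2.7]
opening: 0.0309
```

```bash
python3 - <<'E'
from h import *
go(.456,-.383,.156)
p,d=arm.camera("scene");t,dt=arm.camera("top")
C=cloud("scene",d);H=hsv(p);m=(H[...,0]>100)&(H[...,0]<125)&(H[...,1]>150)&(H[...,2]>50);b=big(m)
k=cv2.convexHull(np.vstack(cv2.findContours(b.astype(np.uint8),0,2)[0]));e=cv2.fitEllipse(k);z=arm.observe()["tool_pos"][2]-.053+.015
print("lid ell",e[0],ray("scene",*e[0],z).round(4))
q=C[b]
# plane tilt from rim points: outer ring
r=np.hypot(*(q[:,:2]-np.median(q[:,:2],0)).T);s=q[(r>.075)&(r<.1)]
print("plane",np.linalg.lstsq(np.c_[s[:,:2],np.ones(len(s))],s[:,2],rcond=None)[0].round(3))
cv2.imwrite("pics/k.png",cv2.resize(np.hstack([p[150:300,110:270],t[180:330,370:530]]),None,fx=2.5,fy=2.5)[:,:,::-1])
E
```

```text
pos [ 0.4568 -0.3817  0.1869] turn 0 down/y/z cm [ 3.07  0.34 -0.17] horizontal-only [-0.01  0.13 -0.08] dz -3.09 q6 -1.19 axes y [-0.89 -0.44 -0.07] z [-0.44  0.9   0.03] op 0.0309 F [ 0.   0.1 -2.7] t 67.83
lid ell (187.77850341796875, 218.30397033691406) [ 0.4658 -0.3778  0.1505]
plane [-0.147 -0.075  0.191]
```

View pics/k.png

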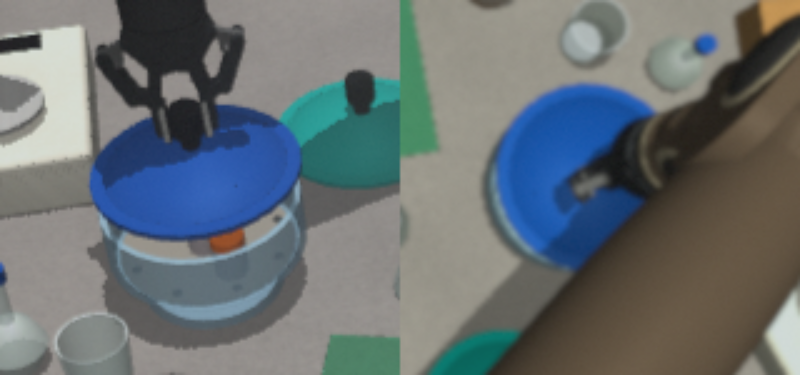

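The lid is centred above the bowl, about level. Lowering gently.

Call:
{"name": "apply_moves", "arguments": {"commands": [[[0.7,0.2,-0.1],0],[[0.6,0,0],0],[[0.5,0.1,0],0],[[0.4,0,0],0],[[0.2,0,0],0],[[0,0,0],0]]}}

```text
clock: 68.68
tool_pos: [0.4568, -0.3836, 0.1641]
eef_rot: [-1.25, 1.496, 0.782]
force: [-0.2, -0.1, -3.9]
opening: 0.0306
```

```bash
python3 -c "
from h import *
go(.456,-.383,.156)"
```

```text
pos [ 0.4568 -0.3836  0.1641] turn 0 down/y/z cm [0.8  0.11 0.07] horizontal-only [-0.    0.05  0.09] dz -0.81 q6 -1.2 axes y [-0.89 -0.44 -0.07] z [-0.44  0.9   0.02] op 0.0306 F [-0.2 -0.1 -3.9] t 68.67
```

Call:
{"name": "apply_moves", "arguments": {"commands": [[[0.3,0.1,0],0],[[0.2,0,0],0],[[0.2,0,0],0],[[0.2,0,0],0],[[0,0,0],0]]}}

```text
clock: 69.3
tool_pos: [0.4567, -0.3838, 0.1575]
eef_rot: [-1.297, 1.495, 0.734]
force: [-0.3, 0.8, -2.8]
opening: 0.0306
```

Call:
{"name": "apply_moves", "arguments": {"commands": [[[0.2,0,0],0],[[0.2,0,0],0],[[0,0,0],0]]}}

```text
clock: 69.68
tool_pos: [0.457, -0.3839, 0.157]
eef_rot: [-1.351, 1.495, 0.68]
force: [0.1, -0.3, -3.1]
opening: 0.0306
```

Call:
{"name": "apply_moves", "arguments": {"commands": [[[0.1,0,0],0],[[0,0,0],0],[[0,0,0],0],[[0,0,0],0],[[0,0,0],0],[[0,0,0],0]], "hand": 8.5}}

```text
clock: 70.42
tool_pos: [0.4575, -0.384, 0.1551]
eef_rot: [-1.347, 1.495, 0.684]
force: [-0.1, -0.2, -0.6]
opening: 0.0851
```

Call:
{"name": "apply_moves", "arguments": {"commands": [[[-1.5,-0.1,0],0],[[-3,-0.2,0],0],[[-5,0,0],0],[[-4,-3,3],0],[[0,-4,4],0],[[0,-4,4],0],[[0,-4,4],0],[[0,0,4],0],[[0,0,4],0],[[0,0,0],0]]}}

```text
clock: 71.68
tool_pos: [0.4859, -0.1095, 0.3203]
eef_rot: [-1.457, 1.487, 0.573]
force: [-0.4, 0.0, -0.1]
opening: 0.085
```

```bash
python3 - <<'E'
from h import *
p,d=arm.camera("scene");t,dt=arm.camera("top")
np.save("pics/sf_d.npy",d)
p0=cv2.imread("pics/scene0.png")[:,:,::-1].copy();t0=cv2.imread("pics/top0.png")[:,:,::-1].copy();d0=np.load("pics/scene0_d.npy");dt0=np.load("pics/top0_d.npy")
for nm,n,q,dd in(("start","scene",p0,d0),("now","scene",p,d),("start","top",t0,dt0),("now","top",t,dt)):
    H=hsv(q);C=cloud(n,dd);m=(H[...,0]>100)&(H[...,0]<125)&(H[...,1]>120)&(H[...,2]>50)&(C[...,2]>.09)&(C[...,1]<-.25)
    b=big(m);k=cv2.convexHull(np.vstack(cv2.findContours(b.astype(np.uint8),0,2)[0]));e=cv2.fitEllipse(k)
    s=C[b];print(nm,n,np.round(e[0],1),np.round(e[1],1),"ray",ray(n,*e[0],.115).round(4),"med",np.median(s,0).round(4),"plane",np.linalg.lstsq(np.c_[s[:,:2],np.ones(len(s))],s[:,2],rcond=None)[0].round(3))
H=hsv(p);C=cloud("scene",d);m=(H[...,0]>100)&(H[...,0]<125)&(H[...,1]>120)&(C[...,1]>.2)&(C[...,2]>.2);print("handle",np.median(C[m],0).round(3))
cv2.imwrite("pics/l.png",np.vstack([p[150:450],t[90:390]])[:,:640][:,:,::-1])
print(arm.observe()["clock"],arm.observe()["tool_pos"])
E
```

```text
start scene [188.1 228.6] [52.4 84.3] ray [ 0.4617 -0.3843  0.115 ] med [ 0.4818 -0.3703  0.1256] plane [-0.031 -0.013  0.136]
now scene [188.4 228.5] [52.5 84.4] ray [ 0.4614 -0.3835  0.115 ] med [ 0.4818 -0.3693  0.1255] plane [-0.031 -0.012  0.136]
start top [443.4 251.8] [72.2 74.1] ray [ 0.4516 -0.3855  0.115 ] med [ 0.4481 -0.378   0.1298] plane [ 0.004 -0.005  0.126]
now top [443.1 252. ] [72.2 74.2] ray [ 0.4511 -0.3848  0.115 ] med [ 0.4476 -0.3771  0.1297] plane [ 0.006 -0.004  0.126]
handle [0.6   0.365 0.229]
71.775 [ 0.48691457 -0.11135557  0.31947257]
```

View pics/l.png

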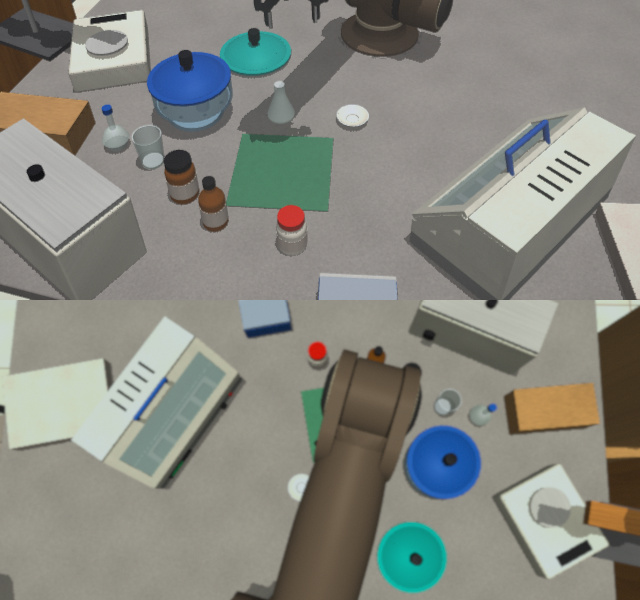

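Within 1 mm and 0.002 of slope, the lid's position and level match its original seating. The door handle is at its shut position, and nothing else has moved. Handing in.

```bash
python3 -c "
from rig import arm
print(arm.hand_in())"
```

```text
the job is handed in; nothing more can be done
None
```

The job is done and handed in at about 72 s on the robot's clock; no verdict was reported. In order, I laid the lid flat on the mat, pulled the door down to its stop and stood all three tins on the plate. I then shut the door and reseated the lid.

**Last checks**
- **Lid:** it reads within about 1 mm of its starting position in both cameras, with the same level.
- **Door:** the tool reading while I pushed it shut put it at 0.00 rad, hard against its stop. The handle sits about 8 mm further in than in the first picture. That fits a door that began slightly ajar, though the two pictures were masked differently.
- **Tins:** all three stood upright on the plate in the last close view before the lid went on. They cannot be seen now.
- **Other glassware and jars:** the ones I could see look unmoved in the final picture. I judged this by eye and did not measure it.

**What disagreed**
- **Tool tilt:** the gripper drifted up to about 0.25 rad off vertical during the run. I straightened it by pulling on the door handle before fetching the lid.
- **Camera offset:** the top camera read about 5 mm off the robot's own positions, and I allowed for that when placing the lid.

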